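# Sort rattling bearing cartridges and clip the sound ones into the rack

### The job

The blue bearing cartridges on the mat all look alike, but in some the core inside has come loose: pick up each one and tilt it end down both ways to feel whether something slides inside. Press every sound cartridge into a free place of the clip rack until the sprung clips have snapped over both ends and it sits fully home and level, and lay every rattler in the red reject bin. Do not knock the other things on the bench about.

Things in the scene. Friction and masses are not known exactly. Their poses are not given: they have to be found in the camera images.
- cart_a_mid (a point): centre of a sealed cartridge, see cart_c for its shape. Inside every cartridge is a 0.3 kg core on the long axis: fixed at mid-length in a sound one; in a rattler free to slide 35 mm either way from the middle when an end is tilted down 20 degrees or more (give it 1 s), staying there once level again
- cart_b_mid (a point): centre of a sealed cartridge, see cart_c for its shape. Any cartridge held level after tipping one end down, and again after tipping the other, gives the same moment about the horizontal line across it if sound; if it is a rattler (any of a to e may be) the two moments differ by about 0.2 N m
- cart_c_mid (a point): centre of a sealed bearing cartridge: blue housing 46 mm square and 62 mm long with a round steel end, 30 mm diameter and 39 mm long, on each side; 140 mm overall along its own x. Lies on a flat of the housing, this centre 23 mm up; about 0.5 kg. All cartridges look and weigh alike; may be absent. 
- cart_d_mid (a point): centre of a sealed bearing cartridge: blue housing 46 mm square and 62 mm long with a round steel end, 30 mm diameter and 39 mm long, on each side; 140 mm overall along its own x. Lies on a flat of the housing, this centre 23 mm up; about 0.5 kg. All cartridges look and weigh alike; may be absent. 
- cart_e_mid (a point): centre of a sealed bearing cartridge: blue housing 46 mm square and 62 mm long with a round steel end, 30 mm diameter and 39 mm long, on each side; 140 mm overall along its own x. Lies on a flat of the housing, this centre 23 mm up; about 0.5 kg. All cartridges look and weigh alike; may be absent. 
- rack: fixed aluminium clip rack, base 290 mm (its x) by 150 mm (its y), 12 mm thick; origin under its centre, z up. Three places along its x, 90 mm apart; each holds one cartridge lying along the rack's y, in two clips 20 mm wide that take its round ends 50 mm either side of the middle; the housing goes between them with 9 mm to spare each side
- place1 (a point): centre of a fully seated cartridge in place 1 (rack's -x end), 42 mm above the table; its axes are the rack's, a cartridge here lies along this y. Each clip is a grey saddle with two sprung arms, orange rounded lips 60 mm high and flared tips to about 70 mm, open at the top
- place2 (a point): centre of a fully seated cartridge in place 2 (the middle), 42 mm above the table; its axes are the rack's, a cartridge here lies along this y. A cartridge resting on the lips stands about 25 mm above its seat; pushed straight down with roughly 12 to 16 N more than its weight the arms spread and snap over it
- place3 (a point): centre of a fully seated cartridge in place 3 (rack's +x end), 42 mm above the table; its axes are the rack's, a cartridge here lies along this y. 
- reject_in (a point): centre of the inner floor of the fixed red reject bin, 5 mm above the table; inside it measures 260 mm (its x) by 175 mm (its y), rim 50 mm above the table, walls 5 mm; room for two cartridges side by side, each lying along its y, 60 mm to either side of the centre
- carton: small cardboard carton 58 x 58 x 45 mm high standing among the cartridges; origin under its middle (bystander)
- bluebox: blue and white box 75 x 75 x 40 mm high; origin under its middle (bystander)
- race1: loose bearing ring 72 mm across, 18 mm high; origin under its middle (bystander)
- race2: dark bearing ring 56 mm across, 16 mm high; origin under its middle (bystander)
- spanner: steel spanner, 180 mm; origin under its middle (bystander)
- grease: grey jar, 60 mm across, 90 mm high; origin under its middle (bystander)
There are look-alikes about, which are no part of the job. What is shaped like the part that bears cart_a_mid but pink or yellow is not meant.

How it is judged:
By the outcome, as a careful person would: the job done as asked, in the order asked, and still so for the second after the job is handed in, with the robot touching nothing.
Of cart_a, cart_b, cart_c, cart_d, cart_e only 4 to 5 are there at a start; the rules pass over those that are not, and their reading is None.
At some moment in a run one of cart_a, cart_b, cart_c, cart_d, cart_e may be knocked a few centimetres aside while the robot is not near it.
It also fails if it takes over 210 s, if anything falls off the work surface, if the arm or the gripper's body presses on something with over 40 N, if the wrist force passes 120 N, or if a joint passes its speed limit or range.

### The arm

A 7-joint arm with a two-finger parallel gripper is mounted at the origin on the work surface. World frame = base frame: x ahead of the robot, y to its left, z up, the work surface at z = 0. Lengths are in m, angles in rad, forces in N, time in s.
With the tool pointing down it reaches from about 0.4 to 0.875 m from the base axis. Payload 6.5 kg.
Tool frame: the origin (TCP) lies on the front face of the gripper's body, between the roots of the fingers; the fingertips stand 64 mm ahead of it and the grasp point (between the pads) lies 45 mm ahead of it; z points along the fingers, y is the direction in which the jaws open and shut (so a half turn about z gives the same grasp; the last joint's range is limited). The gripper opens to 88 mm and grips with 3 to 60 N. Pads are 18 mm wide; open, the fingers measure 123 mm over their backs; the gripper's body (75 mm by 187 mm) begins 45 mm behind the grasp point.
Start: joints at [1.203, 0.536, -0.004, 1.538, 0.003, 1.067, -0.071], TCP at [0.193, -0.621, 0.303] pointing down, gripper open.
Joint ranges: [-2.7, 2.7], [-0.37, 2.16], [-1.27, 1.26], [0.24, 2.4], [-1.31, 4.45], [0.19, 1.91], [-2.76, 2.76]. Speed limits (rad/s): [2.39, 2.39, 3.14, 3.14, 3.14, 3.14, 3.14].

### API

Orientations are given as [roll, pitch, yaw] about the fixed x, y, z axes, in that order (R = Rz(yaw) Ry(pitch) Rx(roll)).
In Python, from plant import status, eyes, close_job gives the robot as it stands.
- The arm moves only by the tool servo_tool, never from a script. Its arguments are lists of equal length, an entry for each row: "dp": the shift along the tool's x, y, z in mm, a list of three; "yaw": the turn about the tool's z in degrees; "hand": the gripper command: -1 is shut, 1 is fully open, values between are in proportion. A call has exactly 10 rows; each row is the pose to reach, as a shift and turn from the pose measured when the call began, along the tool's axes at that moment; what a row does not reach only later rows make up. A row lasts 1/8 s, in which the tool goes at most 62.5 mm and 10.7 degrees, less where a joint would pass 70% of its speed; a pose out of reach is approached as far as the arm can. A call with a gripper value outside its range is refused whole. The fingers move at their own pace and stop on an object; "newtons" is the grip in N (left out, the last holds). Time passes only in rows, so rows that repeat a pose let the fingers close, or fill a call up. It gives the time, the measured TCP pose, the force and the opening at its end, in the units of the state.
- status.state(): the state, without advancing time (a new reading comes with each control period).
- eyes.camera(name): name is "scene" or "top" or "wrist"; returns a dict with "pixels" (480x640x3 uint8, blue, green, red), "K" (3x3 intrinsics, pixels), "position" and "rotation" of the camera in the world; the wrist camera has in their place "hand_eye" (4x4, takes a point from camera to tool coordinates, whose origin is the TCP and whose axes are the flange's). Camera axes: x right, y down, z forward; pixel columns grow to the right and rows downward; lengths in m; the calibration is good to about 2 mm. A picture is of the moment at which its call begins: read the wrist's pose just before it. There is no depth.
- close_job(): hands the job in, once; it reports no verdict.
The state is a dict: "t": time; "joints": joint angles; "dq": joint speeds; "effort": joint torques, N m; "position": TCP position; "tcp_rot": TCP orientation; "contact_force": force on the tool from outside, world axes, zero at the start; "ft_torque": the same for the moment, N m; "opening": finger opening in m.
Only numpy, scipy, OpenCV 4.12 (cv2) and the standard library are available. Lean on these libraries where they do the work, as an engineer would, in place of code of your own. Each camera call takes 0.05 s, during which the arm holds its last target.

## Working session

There is one attempt and no reset: what is moved stays moved. The work goes in short steps, Python scripts to look and compute and a tool call to move; the robot and the scene stay as the last step left them, time stands still between calls to the robot, and variables do not carry over. Pictures are saved under pics/ and viewed, and the job is handed in when it is done.

Besides the shell and the picture viewer there is one more tool, called as name(argument=value, ...) on one line, values as JSON. servo_tool: Moves the arm, as the interface text tells. Its arguments: {"type":"object","properties":{"dp":{"type":"array"},"yaw":{"type":"array"},"hand":{"type":"array"},"newtons":{"type":"number"}},"required":["dp","yaw","hand"]}

```bash
ls -la; mkdir -p pics; python3 - <<'E'
from plant import status, eyes
import cv2
print(status.state())
for n in ["scene","top","wrist"]:
    c=eyes.camera(n); cv2.imwrite(f"pics/{n}0.png",c["pixels"]); print(n,{k:v for k,v in c.items() if k!="pixels"})
E
```

```text
total 12
drwxr-xr-x  3 agent agent 4096 Dec  7 16:24 .
drwxr-xr-x 23 root  root  4096 Dec  7 16:24 ..
drwxr-xr-x  2 agent agent 4096 Dec  7 16:24 pics
{'t': 0.0, 'joints': array([ 1.20276177,  0.53715106, -0.00447434,  1.5388293 ,  0.00261424,
        1.0672938 , -0.07124314]), 'dq': array([ 0.00014361,  0.00158665,  0.00016647, -0.00085784, -0.00294042,
       -0.0002898 ,  0.00037501]), 'effort': array([ 3.13216169e-04, -5.70981932e+01,  9.90650877e-01, -2.51604402e+01,
       -5.62434609e-02,  1.79081893e-02,  1.69907603e-04]), 'position': array([ 0.19309151, -0.6201477 ,  0.30186552]), 'tcp_rot': array([-3.13992112e+00,  1.17502806e-04,  3.01900935e-01]), 'contact_force': array([0.16605355, 0.24542363, 0.44727209]), 'ft_torque': array([ 0.05374252,  0.01626787, -0.04856465]), 'opening': 0.08812508991845848}
scene {'K': array([[554.34057125,   0.        , 311.91704318],
       [  0.        , 554.34057125, 237.61556881],
       [  0.        ,   0.        ,   1.        ]]), 'position': array([1.57697624, 0.36004413, 0.75512943]), 'rotation': array([-2.12038684,  0.02390106,  1.89529105])}
top {'K': array([[510.33608334,   0.        , 314.7221548 ],
       [  0.        , 510.33608334, 249.15567353],
       [  0.        ,   0.        ,   1.        ]]), 'position': array([ 0.32530245, -0.00374104,  1.3821173 ]), 'rotation': array([-2.99262203,  0.00350129, -1.54917777])}
wrist {'K': array([[346.41203308,   0.        , 318.86828844],
       [  0.        , 346.41203308, 237.83348509],
       [  0.        ,   0.        ,   1.        ]]), 'hand_eye': array([[ 5.96919038e-04, -9.66294475e-01, -2.57438599e-01,
         6.55684236e-02],
       [ 9.99999806e-01,  5.30491983e-04,  3.27485666e-04,
         2.91328335e-04],
       [-1.79878477e-04, -2.57438744e-01,  9.66294604e-01,
        -8.22896128e-02],
       [ 0.00000000e+00,  0.00000000e+00,  0.00000000e+00,
         1.00000000e+00]])}
```

View pics/scene0.png

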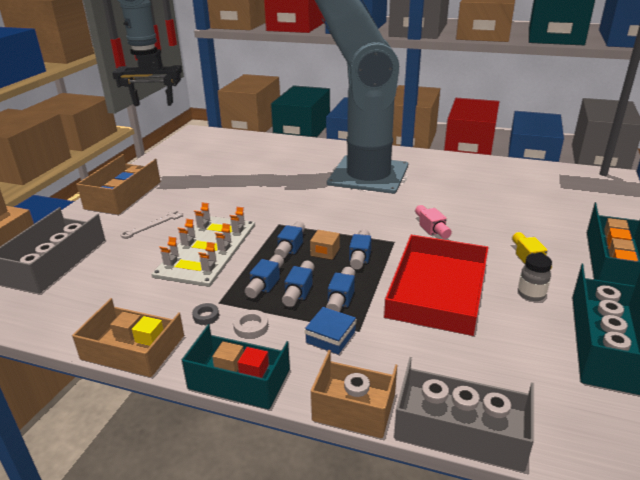

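View pics/top0.png

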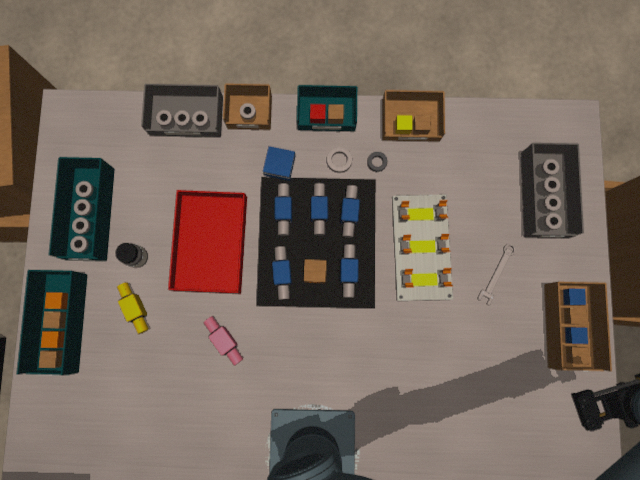

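View pics/wrist0.png

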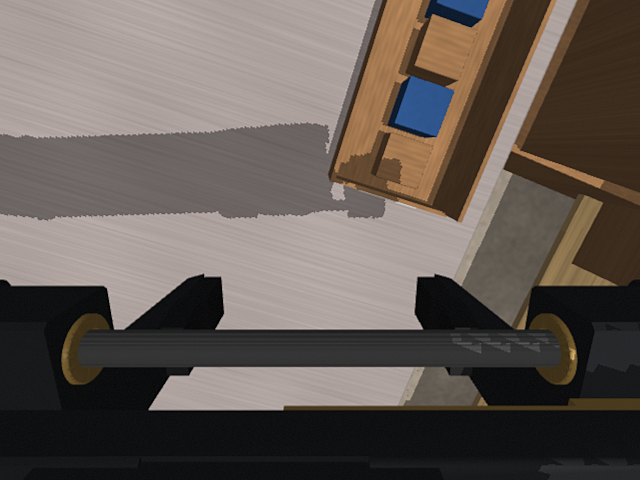

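```bash
cat > h.py <<'E'
import numpy as np, cv2
from scipy.spatial.transform import Rotation as Ro
from plant import status, eyes
def R(e): return Ro.from_euler('xyz',e).as_matrix()
def pose(): 
    s=status.state(); return np.array(s['position']),R(s['tcp_rot'])
def cam(name):
    p,Rt=pose(); c=eyes.camera(name)
    if name=="wrist":
        he=c['hand_eye']; c['R']=Rt@he[:3,:3]; c['p']=p+Rt@he[:3,3]
    else: c['R']=R(c['rotation']); c['p']=np.array(c['position'])
    return c
def px2w(c,uv,z):
    d=c['R']@np.linalg.inv(c['K'])@np.array([uv[0],uv[1],1.]); return c['p']+d*(z-c['p'][2])/d[2]
def w2px(c,P):
    q=c['K']@(c['R'].T@(np.array(P)-c['p'])); return q[:2]/q[2]
def crop(img,x0,y0,x1,y1,f,name):
    cv2.imwrite('pics/'+name,cv2.resize(img[y0:y1,x0:x1],None,fx=f,fy=f,interpolation=cv2.INTER_CUBIC))
def st():
    s=status.state(); print('t',round(s['t'],2),'p',np.round(s['position'],4),'rpy',np.round(np.degrees(s['tcp_rot']),2),'F',np.round(s['contact_force'],2),'M',np.round(s['ft_torque'],3),'op',round(s['opening'],4)); return s
def blues(c):
    hsv=cv2.cvtColor(c['pixels'],cv2.COLOR_BGR2HSV)
    m=cv2.inRange(hsv,(100,110,50),(125,255,255)); n,l,s,ce=cv2.connectedComponentsWithStats(m)
    return [(s[i],ce[i],cv2.minAreaRect(np.argwhere(l==i)[:,::-1].astype(np.float32))) for i in range(1,n) if s[i][4]>100]
E
python3 - <<'E'
from h import *
c=cam('top')
crop(c['pixels'],245,140,465,310,3.6,'top1.png')
for s,ce,r in blues(c): print(s,np.round(ce,1),np.round(px2w(c,ce,.046),4),r)
for uv in [(393,195),(446,194),(452,299),(397,300),(173,192),(245,192),(240,292),(170,290)]: print(uv,px2w(c,uv,0.012 if uv[0]>300 else .05)[:2])
E
```

```text
[263 147  32  30 687] [278.6 161.3] [0.765  0.1086 0.046 ] ((278.73077392578125, 161.3461456298828), (27.456254959106445, 25.887327194213867), 11.309932708740234)
[274 197  18  23 400] [282.6 208. ] [0.6355 0.0937 0.046 ] ((282.5, 208.0), (22.0, 17.0), 90.0)
[311 196  17  23 380] [319.  207.3] [ 0.6393 -0.0038  0.046 ] ((319.0, 207.0), (22.0, 16.0), 90.0)
[341 198  19  24 395] [350.1 209.4] [ 0.6354 -0.0871  0.046 ] ((350.134521484375, 209.38623046875), (17.439552307128906, 22.837507247924805), 4.763641834259033)
[341 258  18  24 403] [349.2 269.8] [ 0.4727 -0.0865  0.046 ] ((349.5, 269.5), (23.0, 17.0), 90.0)
[272 260  19  25 416] [281.2 271.9] [0.4633 0.0922 0.046 ] ((281.24114990234375, 271.8756408691406), (23.72526741027832, 17.740514755249023), 85.91438293457031)
[569 289  16  16 250] [576.6 296.4] [ 0.4157 -0.6799  0.046 ] ((576.5, 296.5), (15.0, 15.0), 90.0)
[571 328  17  15 240] [578.7 335. ] [ 0.3163 -0.6799  0.046 ] ((579.0, 335.0), (14.0, 16.0), 90.0)
(393, 195) [ 0.6862918  -0.20701965]
(446, 194) [ 0.6921494  -0.35303447]
(452, 299) [ 0.40382314 -0.3642891 ]
(397, 300) [ 0.39800841 -0.21737852]
(173, 192) [0.67233129 0.38937428]
(245, 192) [0.67633536 0.19583087]
(240, 292) [0.40800962 0.19763583]
(170, 290) [0.40930949 0.38066983]
```

View pics/top1.png

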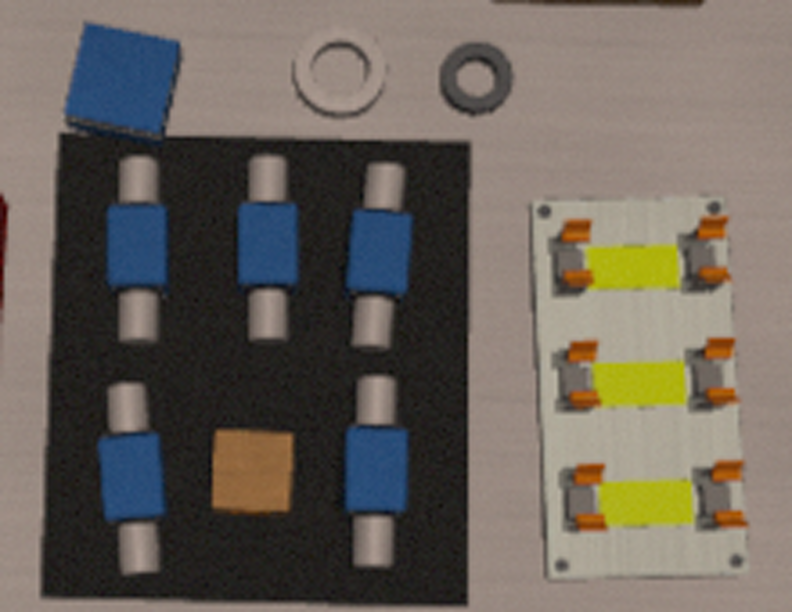

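```bash
cat >> h.py <<'E'
def carts(c,reg=(255,176,380,308)):
    x0,y0,x1,y1=reg; im=c['pixels'][y0:y1,x0:x1].max(2)
    m=(im>75).astype(np.uint8); n,l,s,ce=cv2.connectedComponentsWithStats(m,connectivity=4); out=[]
    for i in range(1,n):
        if not 500<s[i][4]<1800 : continue
        pts=np.argwhere(l==i)[:,::-1].astype(float)+[x0,y0]
        W=np.array([px2w(c,p,.040)[:2] for p in pts]); mu=W.mean(0); ev,V=np.linalg.eigh(np.cov((W-mu).T)); v=V[:,1]*np.sign(V[0,1])
        q=(W-mu)@v; mid=mu+v*(q.max()+q.min())/2
        out.append((np.round(mid,4),np.round(np.degrees(np.arctan2(v[1],v[0])),1),round(np.ptp(q),3),s[i][4]))
    return out
E
python3 - <<'E'
from h import *
c=cam('top')
for o in carts(c): print(o)
# rack: yellow strips
hsv=cv2.cvtColor(c['pixels'],cv2.COLOR_BGR2HSV)
for nm,lo,hi,z in [('yel',(25,150,150),(40,255,255),.012),('org',(8,180,120),(20,255,255),.06)]:
    m=cv2.inRange(hsv,lo,hi); m[:, :385]=0; m[:,460:]=0
    n,l,s,ce=cv2.connectedComponentsWithStats(m)
    for i in range(1,n):
        if s[i][4]>15: print(nm,s[i],np.round(ce[i],1),np.round(px2w(c,ce[i],z),4))
crop(c['pixels'],385,185,460,310,6,'rack1.png')
s=cam('scene'); crop(s['pixels'],140,190,400,330,3,'scene1.png')
w=w2px(s,[.545,-.285,.012]); print(w)
E
```

```text
(array([0.5311, 0.1417]), np.float64(12.8), np.float64(0.39), np.int32(670))
(array([ 0.5812, -0.1363]), np.float64(18.1), np.float64(0.406), np.int32(886))
(array([0.4701, 0.0043]), np.float64(4.5), np.float64(0.063), np.int32(507))
yel [397 115  15  15 220] [404.  121.8] [ 0.8989 -0.2383  0.012 ]
yel [408 208  26  12 280] [420.7 213.6] [ 0.6353 -0.2827  0.012 ]
yel [410 240  25  13 277] [422.1 246. ] [ 0.5455 -0.2859  0.012 ]
yel [412 273  25  13 287] [423.9 279.2] [ 0.4554 -0.2899  0.012 ]
org [401 201   8   6  38] [404.8 203.7] [ 0.6507 -0.2311  0.06  ]
org [439 200   8   6  36] [442.5 202.9] [ 0.6549 -0.331   0.06  ]
org [402 215   8   4  25] [405.7 216.8] [ 0.6152 -0.2333  0.06  ]
org [440 214   7   4  20] [442.9 215.8] [ 0.6199 -0.3316  0.06  ]
org [403 235   8   5  34] [406.3 237. ] [ 0.5609 -0.2347  0.06  ]
org [441 234   8   5  35] [444.4 236. ] [ 0.5657 -0.3347  0.06  ]
org [404 249   8   4  26] [407.2 250.3] [ 0.5255 -0.2369  0.06  ]
org [442 248   7   4  24] [445.  249.2] [ 0.5305 -0.3357  0.06  ]
org [405 269   8   5  35] [408.2 271. ] [ 0.4713 -0.2392  0.06  ]
org [443 268   8   6  38] [446.4 270.3] [ 0.4751 -0.3384  0.06  ]
org [405 283   8   4  30] [408.7 284.4] [ 0.4363 -0.2404  0.06  ]
org [444 282   8   4  28] [447.2 283.5] [ 0.4409 -0.3401  0.06  ]
[207.25747297 245.89905618]
```

View pics/rack1.png

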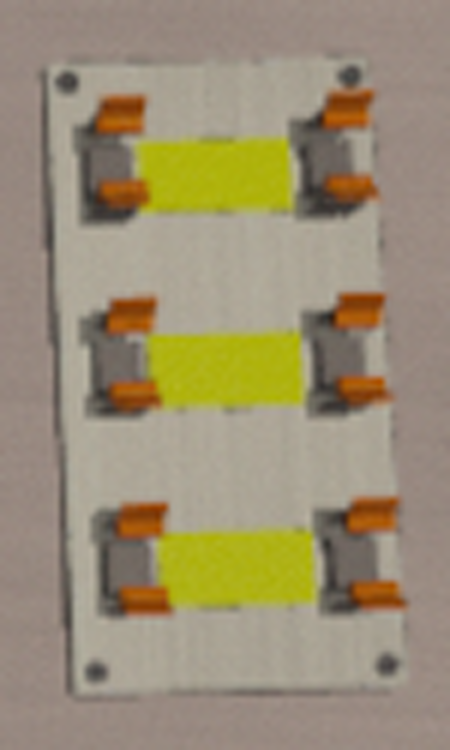

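View pics/scene1.png

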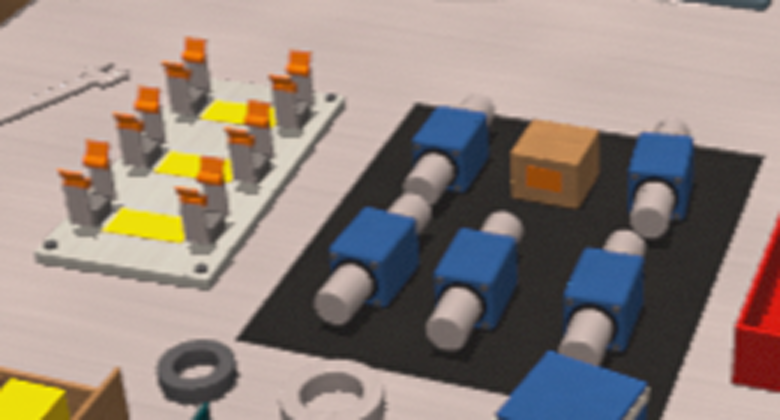

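```bash
sed -i 's/reg=(255,176,380,308)/reg=(266,181,372,303)/' h.py; python3 - <<'E'
from h import *
c=cam('top')
for o in carts(c): print(o)
for o in blues(c): print(np.round(px2w(c,o[1],.046)[:2],4))
print([np.round(px2w(c,u,.05),3) for u in [(177,196),(241,196),(237,288),(174,286)]])
crop(c['pixels'],160,180,255,300,5,'bin.png')
E
```

```text
(array([0.4701, 0.0043]), np.float64(4.5), np.float64(0.063), np.int32(507))
[0.7651 0.1086]
[0.6358 0.0938]
[ 0.6393 -0.0038]
[ 0.6353 -0.0871]
[ 0.4726 -0.0865]
[0.4635 0.092 ]
[ 0.4156 -0.6801]
[ 0.3162 -0.6799]
[array([0.662, 0.378, 0.05 ]), array([0.665, 0.206, 0.05 ]), array([0.418, 0.206, 0.05 ]), array([0.42 , 0.371, 0.05 ])]
```

View pics/bin.png

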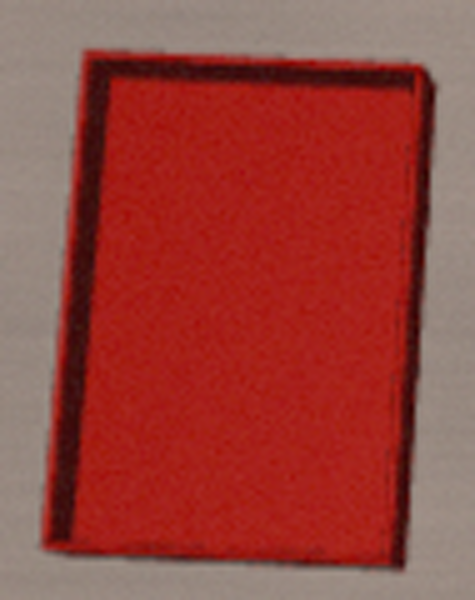

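```bash
cat >> h.py <<'E'
def steels(c,reg=(266,181,372,303),lo=90):
    x0,y0,x1,y1=reg; im=c['pixels'][y0:y1,x0:x1]
    m=((im.min(2)>lo)).astype(np.uint8); n,l,s,ce=cv2.connectedComponentsWithStats(m,connectivity=4)
    return [(np.round(ce[i]+[x0,y0],1),s[i][4],np.round(px2w(c,ce[i]+[x0,y0],.033)[:2],4)) for i in range(1,n) if s[i][4]>25]
E
python3 - <<'E'
from h import *
c=cam('top')
for o in steels(c): print(o)
a=[px2w(c,u,.05)[:2] for u in [(176.6,190),(245,192.8),(241,293.6),(168.4,289.6)]]; print(np.round(a,4)); a=np.array(a); print(a.mean(0),a[0]-a[3],a[1]-a[2],a[0]-a[1],a[3]-a[2])
E
```

```text
(array([319. , 189.3]), np.int32(108), array([ 0.6926, -0.0028]))
(array([283. , 189.5]), np.int32(104), array([0.6899, 0.0952]))
(array([351.5, 191.4]), np.int32(107), array([ 0.6884, -0.0912]))
(array([319. , 226.9]), np.int32(114), array([ 0.5883, -0.0048]))
(array([283. , 227.2]), np.int32(113), array([0.5855, 0.092 ]))
(array([348.3, 229. ]), np.int32(113), array([ 0.5843, -0.0838]))
(array([349. , 250.9]), np.int32(114), array([ 0.5247, -0.0864]))
(array([280. , 252.9]), np.int32(112), array([0.5154, 0.0979]))
(array([348.5, 289.8]), np.int32(120), array([ 0.421 , -0.0862]))
(array([283. , 291.8]), np.int32(117), array([0.412 , 0.0867]))
[[0.6781 0.38  ]
 [0.6741 0.1957]
 [0.4039 0.1948]
 [0.4103 0.3849]]
[0.54158744 0.28888443] [ 0.26779412 -0.00488301] [0.27022411 0.00089059] [0.00392931 0.18429605] [0.0063593  0.19006965]
```

```bash
cat >> h.py <<'E'
def go(gx,gy,gz,yawdeg):
    """dp mm / yaw deg for grasp-point target"""
    s=status.state(); Rt=R(s['tcp_rot']); tgt=np.array([gx,gy,gz+.045]); d=Rt.T@(tgt-s['position'])*1000
    y=np.degrees(np.arctan2(Rt[1,0],Rt[0,0])); dy=-(((yawdeg-y)+180)%360-180)
    print('dp',np.round(d,1),'yaw',np.round(dy,1))
def axis(x,y,psi,along,z): 
    a=np.radians(psi); go(x+along*np.cos(a),y+along*np.sin(a),z,psi)
E
python3 -c "
from h import *
st();axis(.6364,-.0875,-4.1,.052,.12)"
```

```text
t 0.4 p [ 0.1932 -0.6205  0.3026] rpy [-179.99    0.     17.29] F [ 0.33  0.4  -0.17] M [-0.007 -0.027  0.038] op 0.0881
dp [ 630.1 -358.2  137.7] yaw 21.4
```

servo_tool(dp=[[60,-34,10],[120,-70,25],[180,-105,40],[240,-140,55],[300,-175,70],[360,-205,80],[420,-240,90],[475,-270,100],[530,-300,110],[580,-330,120]], yaw=[2,4,6,8,10,12,14,16,18,21.4], hand=[0.1,0.1,0.1,0.1,0.1,0.1,0.1,0.1,0.1,0.1], newtons=12)

```text
t: 1.65
position: [0.6145, -0.1703, 0.1912]
tcp_rot: [3.141, -0.0, -0.074]
contact_force: [2.0, -1.1, -0.6]
opening: 0.0484
```

```bash
python3 -c "
from h import *
c=cam('top');cv2.imwrite('pics/t2.png',c['pixels']);[print(o) for o in steels(c)]
st();axis(.6364,-.0875,-4.1,.052,.025)"
```

```text
(array([283. , 189.5]), np.int32(108), array([0.69  , 0.0952]))
(array([319. , 189.2]), np.int32(113), array([ 0.6928, -0.0027]))
(array([349.3, 191.2]), np.int32(64), array([ 0.6888, -0.0852]))
(array([319. , 226.9]), np.int32(118), array([ 0.5883, -0.005 ]))
(array([282.9, 227.2]), np.int32(117), array([0.5856, 0.0922]))
(array([346.7, 229.3]), np.int32(66), array([ 0.5833, -0.0795]))
(array([349.2, 250.4]), np.int32(45), array([ 0.5262, -0.0869]))
(array([279.9, 252.8]), np.int32(126), array([0.5159, 0.0981]))
(array([348.6, 289.4]), np.int32(36), array([ 0.4219, -0.0864]))
(array([283.1, 291.7]), np.int32(133), array([0.4122, 0.0864]))
t 1.7 p [ 0.6197 -0.1596  0.1901] rpy [-179.59   -0.2    -3.76] F [ 3.68  6.33 -0.65] M [ 0.538 -0.266  0.103] op 0.0483
dp [ 63.5 -71.9 120.8] yaw 0.3
```

servo_tool(dp=[[40,-45,25],[63.5,-72,40],[63.5,-72,50],[63.5,-72,80],[63.5,-72,105],[63.5,-72,120],[63.5,-72,120],[63.5,-72,120],[63.5,-72,120],[63.5,-72,120]], yaw=[0.3,0.3,0.3,0.3,0.3,0.3,0.3,0.3,0.3,0.3], hand=[0.1,0.1,0.1,0.1,0.1,0.1,0.1,0.1,-1,-1], newtons=12)

```text
t: 2.95
position: [0.6887, -0.0913, 0.0716]
tcp_rot: [-3.135, -0.005, -0.071]
contact_force: [1.0, -1.1, 0.9]
opening: 0.0305
```

```bash
python3 -c "
from h import *
st()
c=cam('wrist');cv2.imwrite('pics/w2.png',c['pixels'])
c=cam('scene');crop(c['pixels'],140,190,400,330,3,'s2.png');st()"
```

```text
t 2.95 p [ 0.6887 -0.0913  0.0716] rpy [-179.6    -0.28   -4.06] F [ 1.04 -1.12  0.94] M [-0.332 -0.174 -0.012] op 0.0305
t 3.05 p [ 0.6887 -0.0914  0.0716] rpy [-179.61   -0.28   -4.06] F [-0.35 -1.04  2.33] M [-0.115  0.023  0.017] op 0.0298
```

View pics/w2.png

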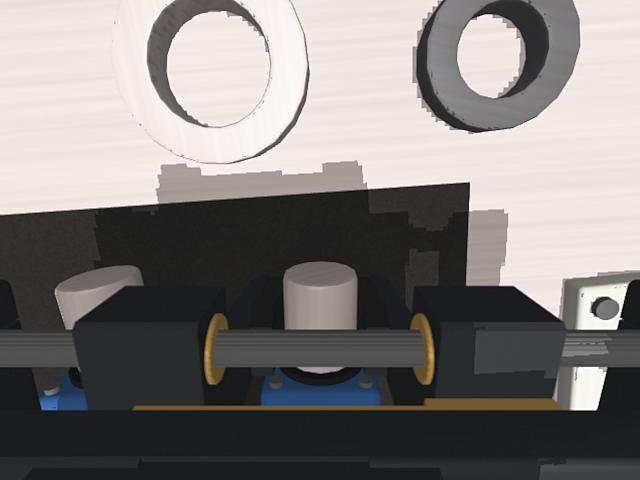

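View pics/s2.png

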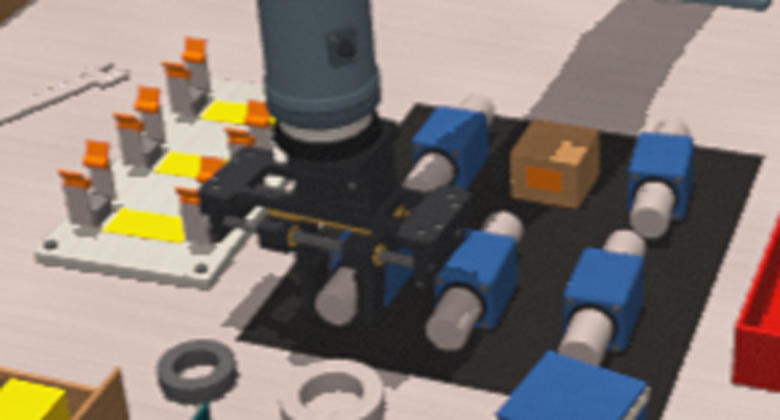

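servo_tool(dp=[[-1,0,-15],[-6,0,-30],[-14,0,-45],[-26,0,-62],[-26,0,-62],[-26,0,-62],[-26,0,-62],[-26,0,-62],[-26,0,-62],[-26,0,-62]], yaw=[0,0,0,0,0,0,0,0,0,0], hand=[-1,-1,-1,-1,-1,-1,-1,-1,-1,-1], newtons=12)

```text
t: 4.3
position: [0.6634, -0.09, 0.1339]
tcp_rot: [-3.135, -0.007, -0.071]
contact_force: [4.5, 0.1, 1.8]
opening: 0.0297
```

```bash
python3 -c "
from h import *
st()
c=cam('scene');crop(c['pixels'],140,190,400,330,3,'s3.png');st()"
```

```text
t 4.3 p [ 0.6634 -0.09    0.1339] rpy [-179.61   -0.39   -4.05] F [4.54 0.08 1.82] M [-0.2   -1.035  0.033] op 0.0297
t 4.35 p [ 0.6634 -0.09    0.1339] rpy [-179.62   -0.39   -4.05] F [ 5.07 -0.05  2.4 ] M [-0.161 -1.05  -0.014] op 0.0294
```

View pics/s3.png

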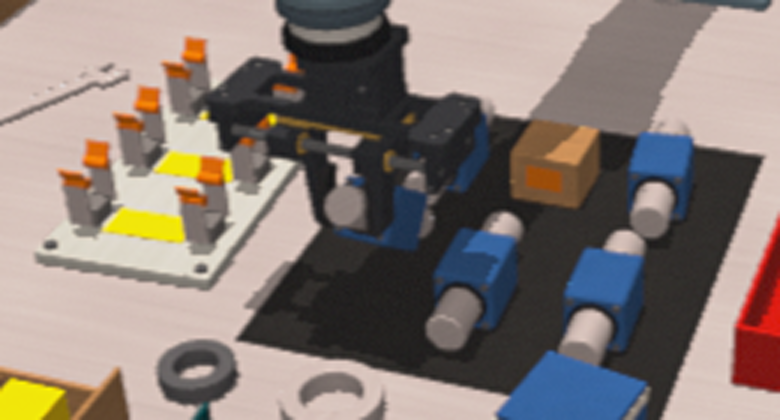

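```bash
python3 -c "
from h import *
c=cam('scene');crop(c['pixels'],215,210,315,290,8,'s4.png');st()"
```

```text
t 4.4 p [ 0.6633 -0.09    0.1339] rpy [-179.62   -0.39   -4.06] F [ 5.07 -1.54  2.61] M [-0.205 -1.042 -0.018] op 0.0297
```

View pics/s4.png

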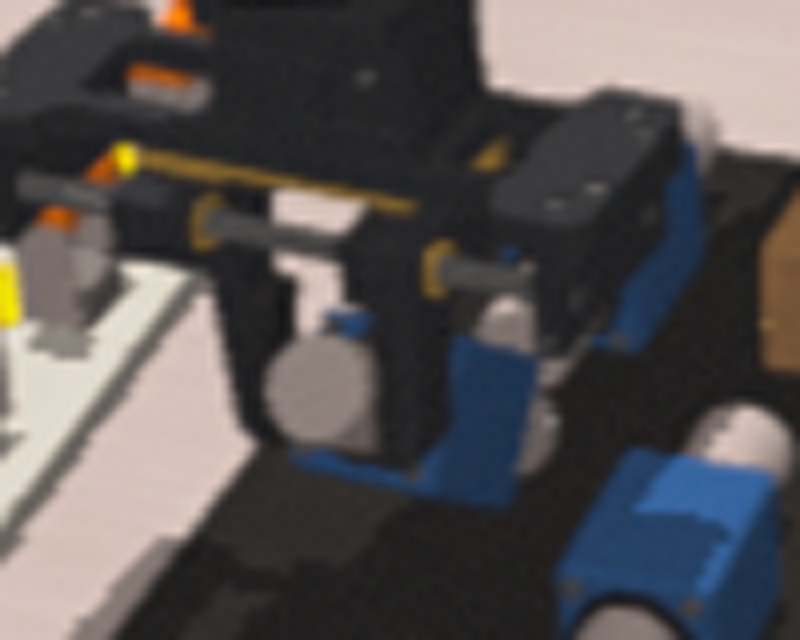

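servo_tool(dp=[[0,0,0],[0,0,0],[10,0,17],[18,0,32],[23,0,47],[25,0,61],[25,0,61],[25,0,61],[25,0,61],[25,0,25]], yaw=[0,0,0,0,0,0,0,0,0,0], hand=[-1,-1,-1,-1,-1,-1,0.1,0.1,0.1,0.1], newtons=12)

```text
t: 5.65
position: [0.6861, -0.0914, 0.107]
tcp_rot: [-3.135, -0.001, -0.071]
contact_force: [0.4, 0.0, 0.2]
opening: 0.0485
```

```bash
python3 -c "
from h import *
st();axis(.6364,-.0875,-4.1,-.052,.025)
c=cam('scene');crop(c['pixels'],215,210,315,290,8,'s5.png')"
```

```text
t 5.65 p [ 0.6861 -0.0914  0.107 ] rpy [-1.7961e+02 -4.0000e-02 -4.0500e+00] F [0.43 0.02 0.2 ] M [-0.018  0.003  0.063] op 0.0485
dp [-101.8   -0.2   36.9] yaw 0.1
```

View pics/s5.png

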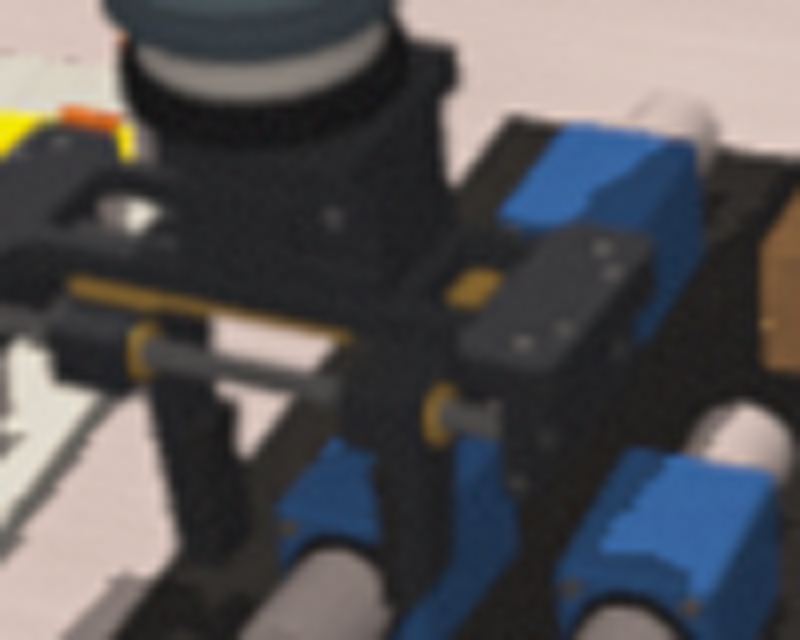

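servo_tool(dp=[[0,0,-25],[-50,0,-25],[-102,0,-20],[-102,0,8],[-102,0,36],[-102,0,36],[-102,0,36],[-102,0,36],[-102,0,36],[-101,0,24]], yaw=[0,0,0,0,0,0,0,0,0,0], hand=[0.1,0.1,0.1,0.1,0.1,0.1,-1,-1,-1,-1], newtons=12)

```text
t: 6.95
position: [0.589, -0.0846, 0.0888]
tcp_rot: [-3.135, -0.009, -0.071]
contact_force: [0.8, 0.3, -3.2]
opening: 0.0296
```

```bash
python3 -c "
from h import *
st()"
```

```text
t 6.95 p [ 0.589  -0.0846  0.0888] rpy [-179.62   -0.54   -4.07] F [ 0.76  0.35 -3.24] M [ 0.047 -0.059 -0.015] op 0.0296
```

servo_tool(dp=[[4,0,-14],[10,0,-29],[17,0,-44],[17,0,-44],[17,0,-44],[17,0,-44],[17,0,-44],[17,0,-44],[17,0,-44],[17,0,-44]], yaw=[0,0,0,0,0,0,0,0,0,0], hand=[-1,-1,-1,-1,-1,-1,-1,-1,-1,-1], newtons=12)

```text
t: 8.2
position: [0.6055, -0.0861, 0.1329]
tcp_rot: [-3.135, -0.009, -0.071]
contact_force: [0.8, -1.0, -2.0]
opening: 0.0296
```

```bash
python3 -c "
from h import *
st();c=cam('scene');crop(c['pixels'],215,200,315,280,8,'s6.png')"
```

```text
t 8.2 p [ 0.6055 -0.0861  0.1329] rpy [-179.62   -0.54   -4.07] F [ 0.82 -1.   -1.99] M [ 0.017 -0.246 -0.053] op 0.0296
```

View pics/s6.png

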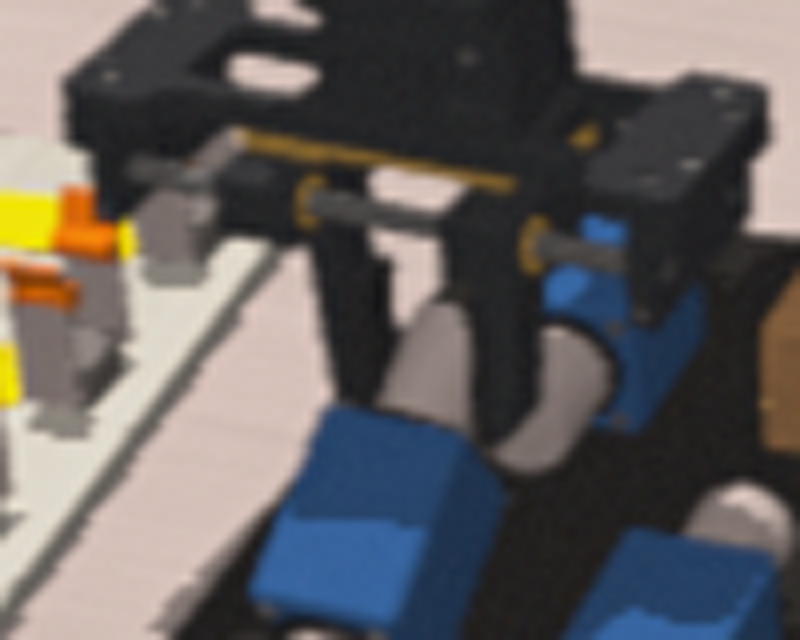

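servo_tool(dp=[[0,0,0],[-8,0,15],[-16,0,30],[-22,0,46],[-26,0,61],[-26,0,61],[-26,0,61],[-26,0,61],[-26,0,40],[-26,0,0]], yaw=[0,0,0,0,0,0,0,0,0,0], hand=[-1,-1,-1,-1,-1,-1,0.4,0.4,0.4,0.4], newtons=12)

```text
t: 9.5
position: [0.5789, -0.0841, 0.1333]
tcp_rot: [-3.135, -0.007, -0.071]
contact_force: [0.9, 0.2, 0.0]
opening: 0.0617
```

```bash
python3 -c "
from h import *
c=cam('wrist');cv2.imwrite('pics/w3.png',c['pixels']); c=cam('top');cv2.imwrite('pics/t3.png',c['pixels']);st();axis(.6364,-.0875,-4.1,0,.025)
print(steels(c))"
```

```text
t 9.6 p [ 0.5825 -0.0847  0.1378] rpy [-179.63   -1.01   -4.09] F [ 0.48  0.05 -0.11] M [ 0.024 -0.084 -0.018] op 0.0616
dp [52.8 -0.6 68.8] yaw 0.0
[(array([283. , 189.5]), np.int32(108), array([0.69  , 0.0952])), (array([319. , 189.2]), np.int32(111), array([ 0.6928, -0.0027])), (array([283. , 227.2]), np.int32(114), array([0.5857, 0.0919])), (array([279.9, 252.7]), np.int32(117), array([0.5161, 0.0981])), (array([283. , 291.8]), np.int32(121), array([0.412 , 0.0865]))]
```

View pics/w3.png

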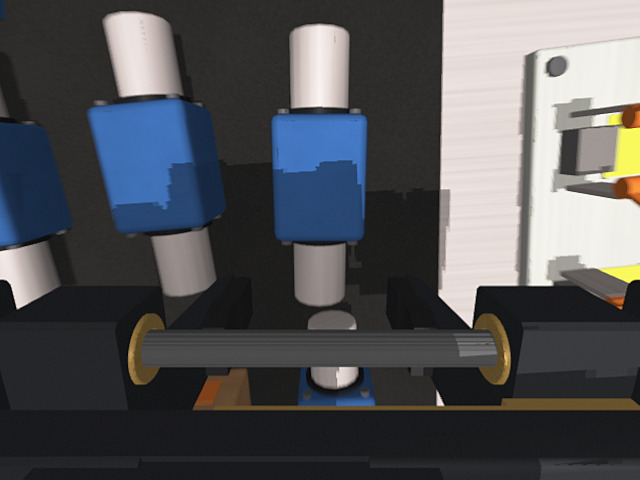

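View pics/t3.png

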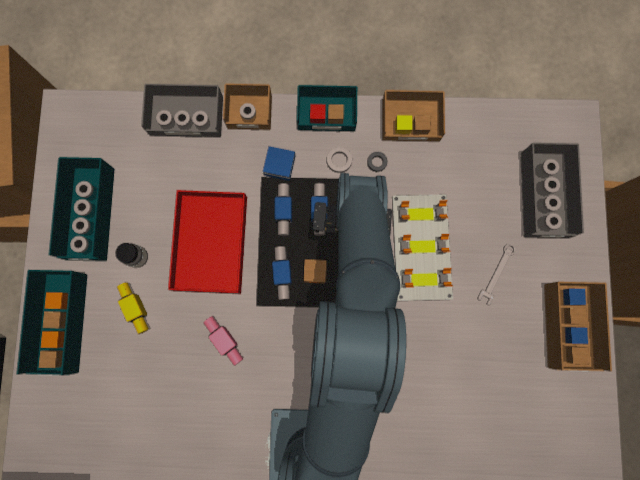

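```bash
python3 -c "
from h import *
c=cam('wrist')
for u,z in [((320,114),.046),((320,243),.046),((320,26),.035),((320,300),.03)]: print(px2w(c,u,z))
crop(c['pixels'],250,10,390,320,2,'w4.png');st()"
```

```text
[ 0.66422148 -0.09089703  0.046     ]
[ 0.60050181 -0.08643644  0.046     ]
[ 0.70530596 -0.09373501  0.035     ]
[ 0.56130164 -0.08363692  0.03      ]
t 9.65 p [ 0.5815 -0.0845  0.1359] rpy [-179.63   -0.87   -4.08] F [-0.71  0.09 -0.95] M [ 0.05   0.018 -0.007] op 0.0615
```

View pics/w4.png

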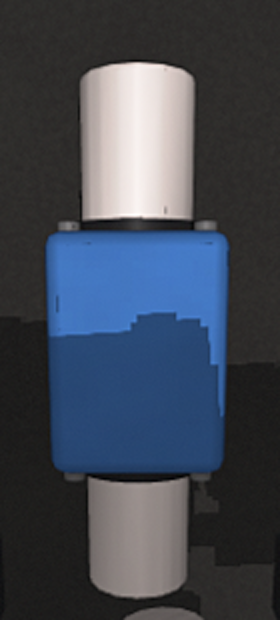

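servo_tool(dp=[[25,0,0],[50.5,0,10],[50.5,0,40],[50.5,0,66],[50.5,0,66],[50.5,0,66],[50.5,0,66],[50.5,0,66],[50.5,0,50],[50.5,0,20]], yaw=[0,0,0,0,0,0,0,0,0,0], hand=[0.4,0.4,0.4,0.4,0.4,-1,-1,-1,-1,-1], newtons=40)

```text
t: 10.9
position: [0.6306, -0.0878, 0.1164]
tcp_rot: [-3.135, -0.011, -0.071]
contact_force: [-0.3, -0.2, -4.3]
opening: 0.0458
```

servo_tool(dp=[[0,0,-30],[0,0,-60],[0,0,-60],[0,0,-60],[0,0,-60],[0,0,-60],[0,0,-60],[0,0,-60],[0,0,-60],[0,0,-60]], yaw=[0,0,0,0,0,0,0,0,0,0], hand=[-1,-1,-1,-1,-1,-1,-1,-1,-1,-1], newtons=40)

```text
t: 12.15
position: [0.6299, -0.0882, 0.1764]
tcp_rot: [-3.135, -0.011, -0.071]
contact_force: [-0.1, 0.3, -4.5]
opening: 0.0458
```

```bash
cat >> h.py <<'E'
def moments(n=12):
    F=[];M=[]
    for i in range(n):
        eyes.camera('wrist'); s=status.state(); Rt=R(s['tcp_rot']); F.append(s['contact_force']); M.append(Rt.T@s['ft_torque'])
    F=np.array(F);M=np.array(M); print('F',F.mean(0).round(2),F.std(0).round(2),'M tool',M.mean(0).round(3),M.std(0).round(3))
E
python3 -c "
from h import *
st();moments();c=cam('wrist');cv2.imwrite('pics/w5.png',c['pixels']);st()"
```

```text
t 12.15 p [ 0.6299 -0.0882  0.1764] rpy [-179.63   -0.66   -4.08] F [-0.14  0.25 -4.54] M [-0.019 -0.072 -0.021] op 0.0458
F [ 0.17  0.11 -4.8 ] [0.5  0.39 0.58] M tool [ 0.018 -0.009  0.002] [0.027 0.02  0.028]
t 12.8 p [ 0.6299 -0.0882  0.1764] rpy [-179.62   -0.65   -4.08] F [ 0.02  0.32 -5.16] M [-0.023  0.041 -0.006] op 0.0456
```

View pics/w5.png

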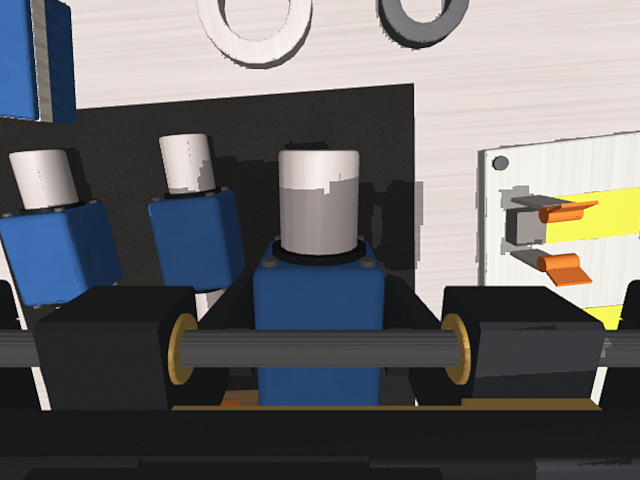

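```bash
python3 -c "
from h import *
s=st();print(s['joints']);go(.6352,-.284,.115,92.4)"
```

```text
t 12.8 p [ 0.6299 -0.0882  0.1764] rpy [-179.62   -0.65   -4.08] F [ 0.02  0.32 -5.16] M [-0.023  0.041 -0.006] op 0.0456
[ 0.09383283  0.65781484 -0.03242559  1.67188557  0.01852856  0.80082837
 -1.58644191]
dp [ 19.  195.1  15.3] yaw -96.5
```

servo_tool(dp=[[2,22,0],[4,44,0],[6,66,0],[8,88,0],[10,110,0],[13,135,0],[15,155,0],[17,175,0],[19,195,0],[19,195,0]], yaw=[-10.6,-21.2,-31.8,-42.4,-53,-63.6,-74.2,-84.8,-95.4,-96.5], hand=[-1,-1,-1,-1,-1,-1,-1,-1,-1,-1], newtons=60)

```text
t: 14.05
position: [0.634, -0.2869, 0.1748]
tcp_rot: [3.13, -0.004, 1.608]
contact_force: [0.4, -0.3, -3.9]
opening: 0.0454
```

servo_tool(dp=[[0,0,0],[0,0,0],[0,0,0],[0,0,0],[0,0,0],[0,0,0],[0,0,0],[0,0,0],[0,0,0],[0,0,0]], yaw=[0,0,0,0,0,0,0,0,0,0], hand=[-1,-1,-1,-1,-1,-1,-1,-1,-1,-1], newtons=60)

```text
t: 15.3
position: [0.6341, -0.2869, 0.1749]
tcp_rot: [3.13, -0.004, 1.608]
contact_force: [-0.1, 0.4, -5.5]
opening: 0.0455
```

```bash
python3 -c "
from h import *
c=cam('wrist');cv2.imwrite('pics/w6.png',c['pixels'])
st();go(.6352,-.284,.085,92.4)"
```

```text
t 15.35 p [ 0.6341 -0.2869  0.1749] rpy [179.35  -0.23  92.16] F [-1.04 -0.06 -5.06] M [-0.029 -0.032  0.026] op 0.0453
dp [ 2.7  0.7 44.9] yaw -0.2
```

View pics/w6.png

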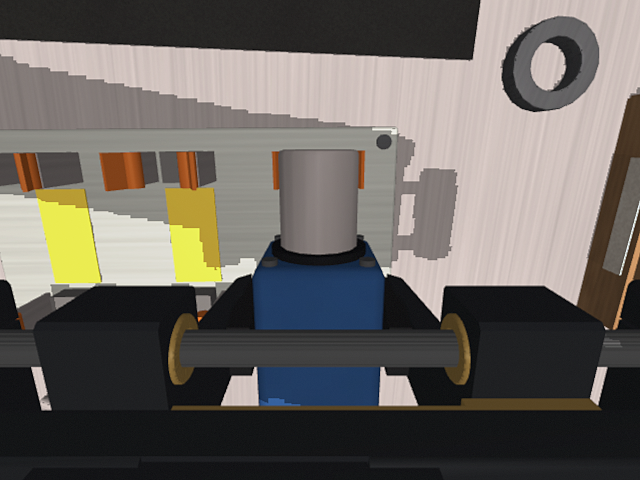

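servo_tool(dp=[[2.5,0.5,15],[2.5,0.5,35],[2.5,0.5,50],[2.5,0.5,57],[2.5,0.5,60],[2.5,0.5,62],[2.5,0.5,64],[2.5,0.5,66],[2.5,0.5,68],[2.5,0.5,70]], yaw=[-0.2,-0.2,-0.2,-0.2,-0.2,-0.2,-0.2,-0.2,-0.2,-0.2], hand=[-1,-1,-1,-1,-1,-1,-1,-1,-1,-1], newtons=60)

```text
t: 16.6
position: [0.6364, -0.2853, 0.108]
tcp_rot: [3.128, -0.001, 1.611]
contact_force: [-5.9, 0.4, 11.8]
opening: 0.0451
```

```bash
python3 -c "
from h import *
st();go(.6352,-.284,.042,92.4)"
```

```text
t 16.6 p [ 0.6364 -0.2853  0.108 ] rpy [ 1.7921e+02 -8.0000e-02  9.2330e+01] F [-5.92  0.45 11.78] M [-0.08   0.967  0.061] op 0.0451
dp [ 1.3 -1.4 21. ] yaw -0.1
```

servo_tool(dp=[[0.5,-1.2,2],[0.5,-1.2,4],[0.5,-1.2,6],[0.5,-1.2,8],[0.5,-1.2,10.5],[0.5,-1.2,13],[0.5,-1.2,15.5],[0.5,-1.2,18],[0.5,-1.2,20],[0.5,-1.2,20]], yaw=[0,0,0,0,0,0,0,0,0,0], hand=[-1,-1,-1,-1,-1,-1,-1,-1,-1,-1], newtons=60)

```text
t: 17.85
position: [0.635, -0.2844, 0.0909]
tcp_rot: [3.13, -0.001, 1.611]
contact_force: [-12.9, 2.5, 19.4]
opening: 0.0452
```

```bash
python3 -c "
from h import *
st();go(.6352,-.284,.042,92.4);c=cam('wrist');cv2.imwrite('pics/w7.png',c['pixels']);c=cam('scene');crop(c['pixels'],140,190,300,300,5,'s7.png')"
```

```text
t 17.85 p [ 0.635  -0.2844  0.0909] rpy [ 1.7934e+02 -7.0000e-02  9.2330e+01] F [-12.86   2.48  19.37] M [0.954 2.659 0.24 ] op 0.0452
dp [0.4 0.1 3.9] yaw -0.1
```

View pics/s7.png

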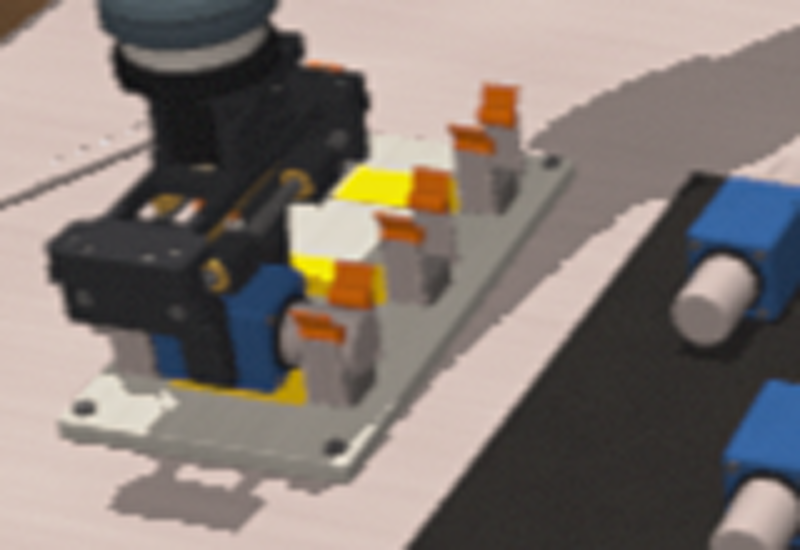

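servo_tool(dp=[[0,-1,0],[0,-1.5,1],[0,-1.5,2],[0,-1.5,3],[0,-1.5,4],[0,-1.5,4],[0,-1.5,4],[0,-1.5,4],[0,-1.5,4],[0,-1.5,4]], yaw=[0,0,0,0,0,0,0,0,0,0], hand=[-1,-1,-1,-1,-1,-1,-1,-1,-1,-1], newtons=60)

```text
t: 19.2
position: [0.6347, -0.2843, 0.0909]
tcp_rot: [3.129, -0.001, 1.611]
contact_force: [-11.5, 3.0, 26.4]
opening: 0.0456
```

```bash
python3 -c "
from h import *
st()"
```

```text
t 19.2 p [ 0.6347 -0.2843  0.0909] rpy [ 1.7926e+02 -3.0000e-02  9.2320e+01] F [-11.49   3.01  26.42] M [1.14  2.271 0.124] op 0.0456
```

servo_tool(dp=[[0,0,0],[0,0,0],[0,0,0],[0,0,-30],[0,0,-80],[0,0,-120],[60,0,-120],[90,0,-120],[90,0,-120],[90,0,-120]], yaw=[0,0,0,0,0,0,0,0,0,0], hand=[0.3,0.3,0.3,0.3,0.3,0.1,0.1,0.1,0.1,0.1], newtons=12)

```text
t: 20.45
position: [0.6294, -0.196, 0.2105]
tcp_rot: [3.129, 0.0, 1.61]
contact_force: [-0.2, -0.8, 0.4]
opening: 0.0485
```

```bash
python3 -c "
from h import *
st();c=cam('scene');crop(c['pixels'],140,190,300,300,5,'s8.png');axis(.4729,-.0863,-.1,.052,.12)
c=cam('top');crop(c['pixels'],250,170,460,310,3.8,'t8.png');[print(o) for o in steels(c)]"
```

```text
t 20.45 p [ 0.6294 -0.196   0.2105] rpy [1.7928e+02 3.0000e-02 9.2250e+01] F [-0.21 -0.78  0.39] M [-0.055 -0.064  0.041] op 0.0485
dp [ 114.1 -100.7   44.2] yaw 92.3
(array([282.9, 189.5]), np.int32(115), array([0.6901, 0.0955]))
(array([319. , 189.2]), np.int32(114), array([ 0.6927, -0.0026]))
(array([319. , 226.9]), np.int32(122), array([ 0.5884, -0.0048]))
(array([282.8, 227.2]), np.int32(121), array([0.5854, 0.0927]))
(array([349.1, 250.7]), np.int32(126), array([ 0.5254, -0.0866]))
(array([279.9, 252.7]), np.int32(130), array([0.516 , 0.0981]))
(array([348.5, 289.7]), np.int32(134), array([ 0.4213, -0.0861]))
(array([283.1, 291.7]), np.int32(135), array([0.4123, 0.0864]))
```

View pics/s8.png

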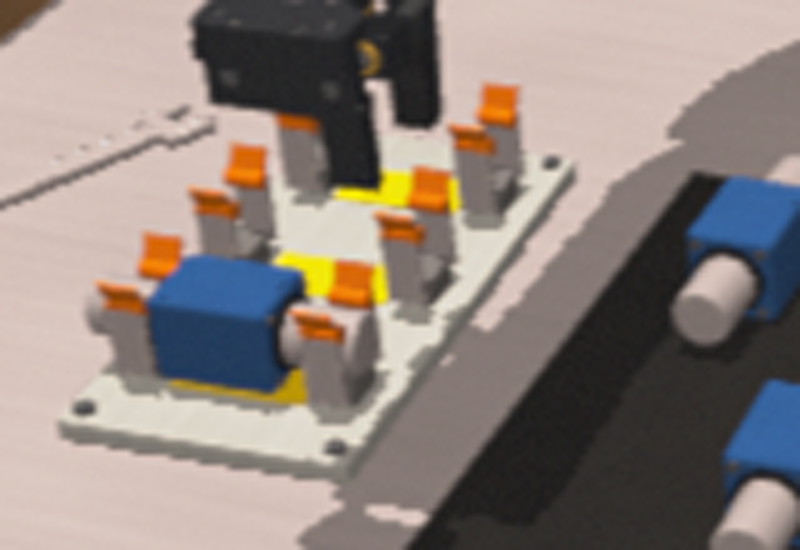

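View pics/t8.png

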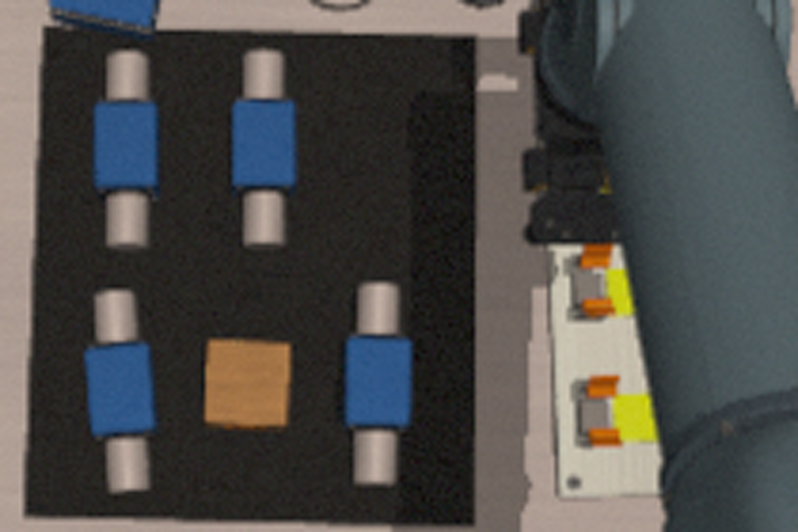

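servo_tool(dp=[[12,-11,4],[25,-22,8],[38,-34,13],[50,-45,18],[63,-57,22],[76,-68,26],[88,-80,31],[101,-90,35],[114,-100.5,40],[114,-100.5,44]], yaw=[10,20,30,40.5,51,61.5,72,82.5,92.4,92.4], hand=[0.1,0.1,0.1,0.1,0.1,0.1,0.1,0.1,0.1,0.1], newtons=12)

```text
t: 21.8
position: [0.5248, -0.0866, 0.165]
tcp_rot: [3.141, -0.012, -0.002]
contact_force: [-0.6, -0.5, 0.2]
opening: 0.0482
```

```bash
python3 -c "
from h import *
st();axis(.4734,-.0864,-.3,.052,.025)"
```

```text
t 21.8 p [ 0.5248 -0.0866  0.165 ] rpy [ 1.7998e+02 -6.9000e-01 -1.2000e-01] F [-0.61 -0.51  0.22] M [0.066 0.028 0.015] op 0.0482
dp [-0.6  0.1 95. ] yaw 0.2
```

servo_tool(dp=[[0,0,45],[0,0,80],[0,0,94],[0,0,94],[0,0,94],[0,0,94],[0,0,94],[-1,0,80],[-5,0,65],[-11,0,50]], yaw=[0.2,0.2,0.2,0.2,0.2,0.2,0.2,0.2,0.2,0.2], hand=[0.1,0.1,0.1,0.1,-1,-1,-1,-1,-1,-1], newtons=12)

```text
t: 23.05
position: [0.5137, -0.0864, 0.1159]
tcp_rot: [3.142, -0.011, -0.005]
contact_force: [-0.2, -0.4, -3.6]
opening: 0.0299
```

servo_tool(dp=[[-9,0,-16],[-9,0,-16],[-9,0,-16],[-9,0,-16],[-9,0,-16],[-9,0,-16],[-9,0,-16],[-9,0,-16],[-9,0,-16],[-9,0,-16]], yaw=[0,0,0,0,0,0,0,0,0,0], hand=[-1,-1,-1,-1,-1,-1,-1,-1,-1,-1], newtons=12)

```text
t: 24.3
position: [0.5048, -0.0863, 0.1319]
tcp_rot: [3.141, -0.012, -0.005]
contact_force: [3.8, -0.5, 0.1]
opening: 0.0299
```

```bash
python3 -c "
from h import *
st();c=cam('scene');crop(c['pixels'],220,190,340,280,6,'s9.png')"
```

```text
t 24.3 p [ 0.5048 -0.0863  0.1319] rpy [179.99  -0.7   -0.31] F [ 3.77 -0.54  0.14] M [ 0.005 -0.585 -0.026] op 0.0299
```

View pics/s9.png

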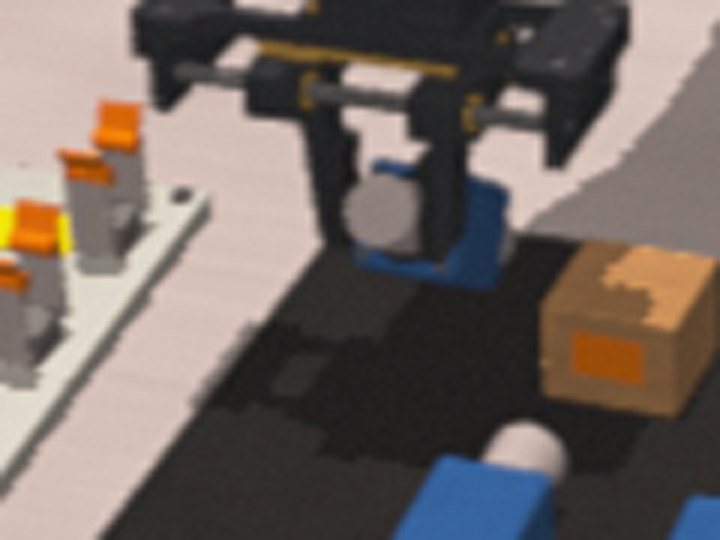

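servo_tool(dp=[[9,0,16],[15,0,31],[18,0,46],[19,0,60],[19,0,60],[19,0,60],[19,0,60],[19,0,30],[19,0,-2],[-25,0,-2]], yaw=[0,0,0,0,0,0,0,0,0,0], hand=[-1,-1,-1,-1,-1,0.1,0.1,0.1,0.1,0.1], newtons=12)

```text
t: 25.6
position: [0.4828, -0.0862, 0.1357]
tcp_rot: [3.141, -0.019, -0.005]
contact_force: [-0.3, -0.3, -0.5]
opening: 0.0481
```

```bash
python3 -c "
from h import *
st();axis(.472,-.0864,-.3,-.051,.025)"
```

```text
t 25.6 p [ 0.4828 -0.0862  0.1357] rpy [179.97  -1.1   -0.29] F [-0.34 -0.31 -0.53] M [-0.008  0.084  0.004] op 0.0481
dp [-63.    0.3  64.5] yaw 0.0
```

servo_tool(dp=[[-35,0,0],[-62,0,5],[-62,0,35],[-62,0,64],[-62,0,64],[-62,0,64],[-62,0,64],[-62,0,64],[-61,0,50],[-57,0,35]], yaw=[0,0,0,0,0,0,0,0,0,0], hand=[0.1,0.1,0.1,0.1,0.1,-1,-1,-1,-1,-1], newtons=12)

```text
t: 26.85
position: [0.4262, -0.0858, 0.1005]
tcp_rot: [3.141, -0.018, -0.005]
contact_force: [1.4, 0.2, -3.2]
opening: 0.0296
```

servo_tool(dp=[[6,0,-16],[13,0,-32],[13,0,-32],[13,0,-32],[13,0,-32],[13,0,-32],[13,0,-32],[13,0,-32],[13,0,-32],[13,0,-32]], yaw=[0,0,0,0,0,0,0,0,0,0], hand=[-1,-1,-1,-1,-1,-1,-1,-1,-1,-1], newtons=12)

```text
t: 28.1
position: [0.4382, -0.0859, 0.1327]
tcp_rot: [3.141, -0.018, -0.005]
contact_force: [-5.4, 0.2, 0.6]
opening: 0.0293
```

```bash
python3 -c "
from h import *
st();c=cam('scene');crop(c['pixels'],220,190,340,280,6,'s10.png')"
```

```text
t 28.1 p [ 0.4382 -0.0859  0.1327] rpy [179.98  -1.02  -0.29] F [-5.36  0.24  0.62] M [-0.057  0.879 -0.019] op 0.0293
```

View pics/s10.png

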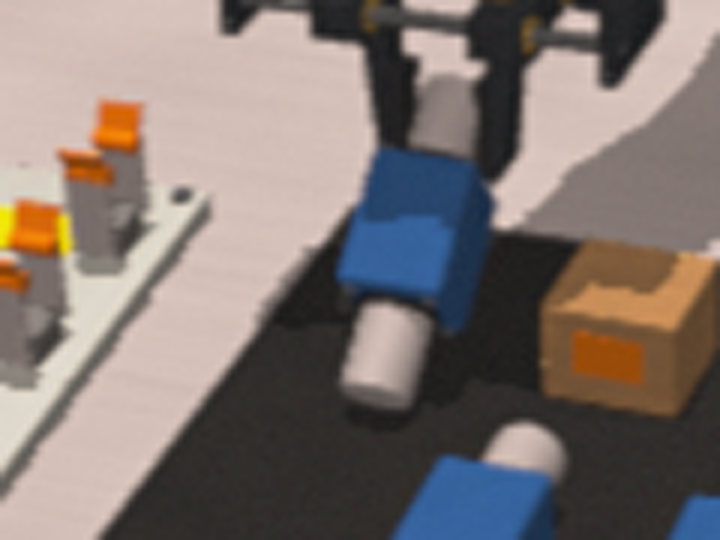

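servo_tool(dp=[[-8,0,16],[-14,0,31],[-17,0,46],[-18,0,61],[-18,0,61],[-18,0,61],[-18,0,61],[-18,0,30],[-18,0,0],[-18,0,0]], yaw=[0,0,0,0,0,0,0,0,0,0], hand=[-1,-1,-1,-1,-1,0.4,0.4,0.4,0.4,0.4], newtons=12)

```text
t: 29.4
position: [0.4221, -0.0861, 0.1342]
tcp_rot: [3.141, -0.023, -0.005]
contact_force: [1.5, -0.3, -0.3]
opening: 0.0617
```

```bash
cat >> h.py <<'E'
def wcart():
    """housing under the wrist camera: front/back edge of the blue top face along the column of its middle"""
    c=cam('wrist'); hsv=cv2.cvtColor(c['pixels'],cv2.COLOR_BGR2HSV); m=cv2.inRange(hsv,(95,100,40),(125,255,255))
    n,l,s,ce=cv2.connectedComponentsWithStats(m); b=[i for i in range(1,n) if s[i][4]>2000 and abs(ce[i][0]-319)<60 and ce[i][1]<280]
    for i in b:
        r=cv2.minAreaRect(np.argwhere(l==i)[:,::-1].astype(np.float32)); ctr=px2w(c,r[0],.046); box=[px2w(c,q,.046)[:2] for q in cv2.boxPoints(r)]
        e=[np.linalg.norm(box[k]-box[(k+1)%4]) for k in range(2)]
        k=int(np.argmax(e)); v=box[k]-box[(k+1)%4]; v=v*np.sign(v[0]); print('px',np.round(r[0],1),'ctr',ctr.round(4),'size',np.round(e,4),'yaw',np.degrees(np.arctan2(v[1],v[0])).round(1))
    return c
E
python3 -c "
from h import *
st();c=wcart();cv2.imwrite('pics/w11.png',c['pixels']);st()"
```

```text
t 29.4 p [ 0.4221 -0.0861  0.1342] rpy [179.94  -1.32  -0.3 ] F [ 1.45 -0.33 -0.3 ] M [0.055 0.043 0.058] op 0.0617
px [318.  186.5] ctr [ 0.4703 -0.0864  0.046 ] size [0.0445 0.0604] yaw 1.5
t 29.45 p [ 0.4213 -0.086   0.1331] rpy [179.96  -1.21  -0.3 ] F [0.2  0.28 0.15] M [0.075 0.013 0.069] op 0.0618
```

servo_tool(dp=[[25,0,0],[48,0,10],[48,0,38],[48,0,63],[48,0,63],[48,0,63],[48,0,63],[48,0,63],[48,0,50],[48,0,20]], yaw=[0,0,0,0,0,0,0,0,0,0], hand=[0.4,0.4,0.4,0.4,0.4,-1,-1,-1,-1,-1], newtons=40)

```text
t: 30.7
position: [0.4684, -0.0861, 0.1143]
tcp_rot: [3.141, -0.018, -0.005]
contact_force: [0.2, -0.2, -4.9]
opening: 0.0454
```

servo_tool(dp=[[0,0,-30],[0,0,-60],[0,0,-60],[0,0,-60],[0,0,-60],[0,0,-60],[0,0,-60],[0,0,-60],[0,0,-60],[0,0,-60]], yaw=[0,0,0,0,0,0,0,0,0,0], hand=[-1,-1,-1,-1,-1,-1,-1,-1,-1,-1], newtons=60)

```text
t: 31.95
position: [0.4674, -0.0861, 0.1743]
tcp_rot: [3.141, -0.018, -0.005]
contact_force: [-0.0, -1.1, -5.0]
opening: 0.0454
```

```bash
python3 -c "
from h import *
st();moments();st();go(.5452,-.287,.130,92.4);go(.541,.288,.130,88.5)"
```

```text
t 31.95 p [ 0.4674 -0.0861  0.1743] rpy [179.97  -1.03  -0.29] F [-0.01 -1.11 -5.01] M [ 0.034 -0.003  0.005] op 0.0454
F [ 0.22 -0.12 -5.18] [0.41 0.51 0.48] M tool [ 0.037 -0.033 -0.009] [0.022 0.035 0.025]
t 32.55 p [ 0.4674 -0.0861  0.1743] rpy [179.97  -1.03  -0.3 ] F [-0.03 -0.58 -4.63] M [0.021 0.023 0.005] op 0.0456
dp [ 78.9 200.5   0.8] yaw -92.7
dp [  71.7 -374.5    0.4] yaw -88.8
```

servo_tool(dp=[[8,22,0],[16,45,0],[25,67,0],[34,90,0],[42,112,0],[51,134,0],[60,157,0],[69,180,0],[77.7,202,0],[77.7,202,0]], yaw=[-10.3,-20.6,-31,-41,-51.5,-62,-72,-82.5,-92.7,-92.7], hand=[-1,-1,-1,-1,-1,-1,-1,-1,-1,-1], newtons=60)

```text
t: 33.8
position: [0.5436, -0.2912, 0.1752]
tcp_rot: [3.124, 0.002, 1.61]
contact_force: [-0.9, 1.1, -5.0]
opening: 0.0458
```

```bash
python3 -c "
from h import *
c=cam('wrist');cv2.imwrite('pics/w12.png',c['pixels']);st();go(.5440,-.2885,.042,92.4)"
```

```text
t 33.85 p [ 0.5434 -0.2893  0.1752] rpy [1.7902e+02 4.0000e-02 9.2200e+01] F [ 1.25  0.41 -5.14] M [ 0.013 -0.056 -0.033] op 0.0456
dp [ 0.8 -0.9 88.2] yaw -0.2
```

View pics/w12.png

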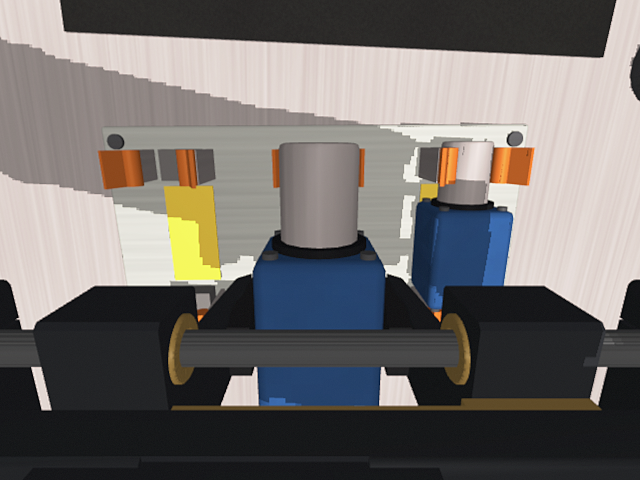

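servo_tool(dp=[[0.5,-0.4,20],[0.5,-0.8,42],[0.5,-1,55],[0.5,-1,59],[0.5,-1,62],[0.5,-1.2,65],[0.5,-1.2,68],[0.5,-1.2,71],[0.5,-1.4,74],[0.5,-1.4,77]], yaw=[-0.2,-0.2,-0.2,-0.2,-0.2,-0.2,-0.2,-0.2,-0.2,-0.2], hand=[-1,-1,-1,-1,-1,-1,-1,-1,-1,-1], newtons=60)

```text
t: 35.1
position: [0.5442, -0.2895, 0.099]
tcp_rot: [3.123, 0.002, 1.613]
contact_force: [1.0, -1.1, -2.6]
opening: 0.046
```

```bash
python3 -c "
from h import *
st()"
```

```text
t 35.1 p [ 0.5442 -0.2895  0.099 ] rpy [1.7892e+02 1.3000e-01 9.2400e+01] F [ 0.95 -1.09 -2.63] M [-0.264 -0.314  0.056] op 0.046
```

Past the snap point with little lateral force; continue to bottom.

servo_tool(dp=[[0,-0.2,2],[0,-0.2,4],[0,-0.2,6],[0,-0.2,8],[0,-0.2,10],[0,-0.2,11],[0,-0.2,12],[0,-0.2,12],[0,-0.2,12],[0,-0.2,12]], yaw=[0,0,0,0,0,0,0,0,0,0], hand=[-1,-1,-1,-1,-1,-1,-1,-1,-1,-1], newtons=60)

```text
t: 36.35
position: [0.5443, -0.2893, 0.0906]
tcp_rot: [3.124, 0.004, 1.613]
contact_force: [-11.2, 4.2, 30.1]
opening: 0.0453
```

```bash
python3 -c "
from h import *
st();c=cam('scene');crop(c['pixels'],140,190,300,300,5,'s13.png')"
```

```text
t 36.35 p [ 0.5443 -0.2893  0.0906] rpy [178.97   0.2   92.4 ] F [-11.17   4.18  30.14] M [1.438 2.14  0.211] op 0.0453
```

View pics/s13.png

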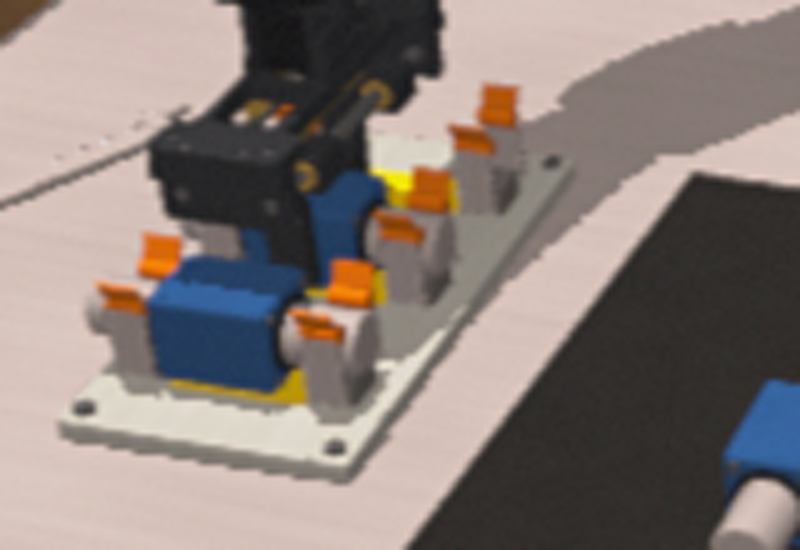

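servo_tool(dp=[[0,0,0],[0,0,0],[0,0,0],[0,0,-40],[0,0,-85],[25,10,-95],[75,35,-95],[130,60,-95],[180,85,-95],[230,110,-95]], yaw=[0,0,0,0,0,10,20,30,40,50], hand=[0.3,0.3,0.3,0.3,0.3,0.1,0.1,0.1,0.1,0.1], newtons=12)

```text
t: 37.65
position: [0.6432, -0.0529, 0.1864]
tcp_rot: [3.128, -0.011, 0.734]
contact_force: [1.2, -0.4, 0.3]
opening: 0.0482
```

```bash
python3 -c "
from h import *
c=cam('top');crop(c['pixels'],250,170,460,310,3.8,'t14.png');[print(o) for o in steels(c)];st();axis(.6405,-.0038,1.1,.052,.025)
c=cam('scene');crop(c['pixels'],140,190,400,330,3,'s14.png')"
```

```text
(array([283. , 189.4]), np.int32(109), array([0.6902, 0.0952]))
(array([317.2, 186.1]), np.int32(30), array([0.7013, 0.0025]))
(array([283. , 227.2]), np.int32(114), array([0.5857, 0.0919]))
(array([279.8, 252.8]), np.int32(123), array([0.5159, 0.0983]))
(array([283.2, 291.8]), np.int32(127), array([0.412 , 0.0862]))
t 37.7 p [ 0.646  -0.0414  0.1871] rpy [179.39  -1.08  42.17] F [2.29 7.6  1.76] M [ 0.418 -0.11   0.035] op 0.0489
dp [ 58.2   1.3 118.2] yaw 41.1
```

View pics/t14.png

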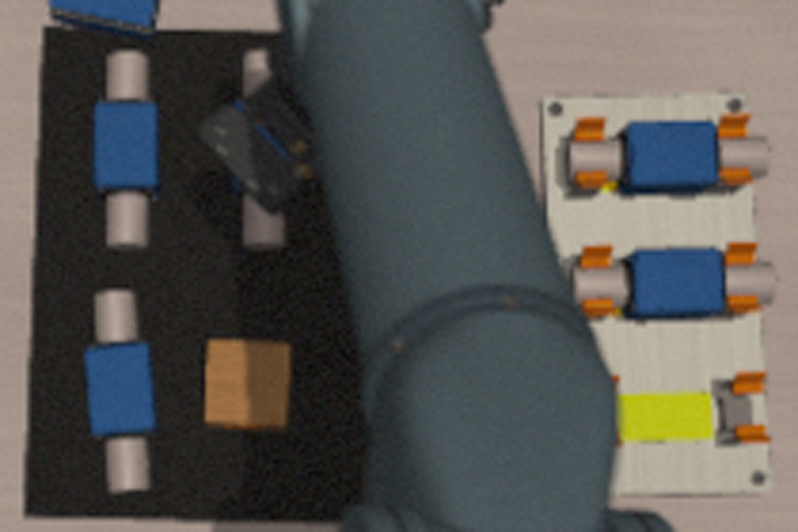

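View pics/s14.png

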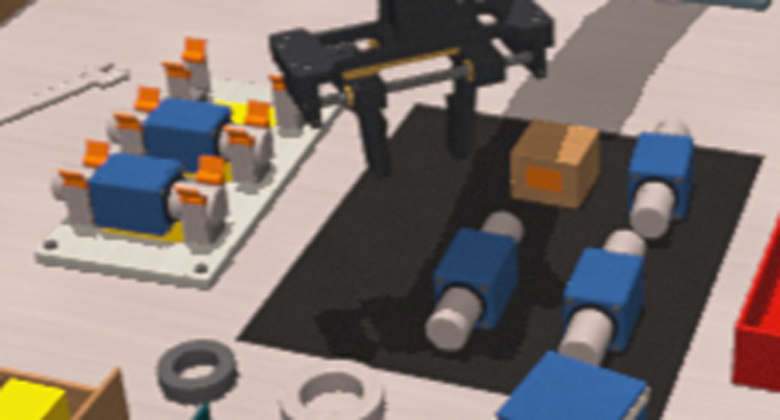

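servo_tool(dp=[[15,0,10],[30,0,20],[45,1,30],[58,1.3,40],[58,1.3,60],[58,1.3,95],[58,1.3,117],[58,1.3,117],[58,1.3,117],[58,1.3,117]], yaw=[10.3,20.6,31,41,41,41,41,41,41,41], hand=[0.1,0.1,0.1,0.1,0.1,0.1,0.1,0.1,-1,-1], newtons=12)

```text
t: 39.0
position: [0.6916, -0.0056, 0.0724]
tcp_rot: [-3.139, -0.023, 0.032]
contact_force: [1.5, 1.0, -0.3]
opening: 0.0307
```

```bash
python3 -c "
from h import *
st()"
```

```text
t 39.0 p [ 0.6916 -0.0056  0.0724] rpy [-179.85   -1.3     1.83] F [ 1.53  0.96 -0.3 ] M [ 0.152 -0.119 -0.035] op 0.0307
```

servo_tool(dp=[[-1,0,-15],[-5,0,-30],[-11,0,-45],[-18,0,-61],[-18,0,-61],[-18,0,-61],[-18,0,-61],[-18,0,-61],[-18,0,-61],[-18,0,-61]], yaw=[0,0,0,0,0,0,0,0,0,0], hand=[-1,-1,-1,-1,-1,-1,-1,-1,-1,-1], newtons=12)

```text
t: 40.25
position: [0.6739, -0.0064, 0.1338]
tcp_rot: [-3.139, -0.027, 0.032]
contact_force: [6.0, -0.3, 3.3]
opening: 0.0297
```

servo_tool(dp=[[0,0,0],[0,0,0],[0,0,0],[7,0,16],[13,0,31],[17,0,46],[18,0,60],[18,0,60],[18,0,60],[18,0,40]], yaw=[0,0,0,0,0,0,0,0,0,0], hand=[-1,-1,-1,-1,-1,-1,-1,0.1,0.1,0.1], newtons=12)

```text
t: 41.5
position: [0.6912, -0.0057, 0.0934]
tcp_rot: [-3.139, -0.022, 0.032]
contact_force: [0.3, -0.1, 0.0]
opening: 0.0485
```

```bash
python3 -c "
from h import *
st();axis(.6395,-.0040,1.3,-.052,.025);c=cam('scene');crop(c['pixels'],220,210,380,310,5,'s15.png')"
```

```text
t 41.5 p [ 0.6912 -0.0057  0.0934] rpy [-179.85   -1.27    1.83] F [ 0.27 -0.08  0.01] M [ 0.02   0.036 -0.061] op 0.0485
dp [-104.1   -3.8   21.1] yaw 0.5
```

View pics/s15.png

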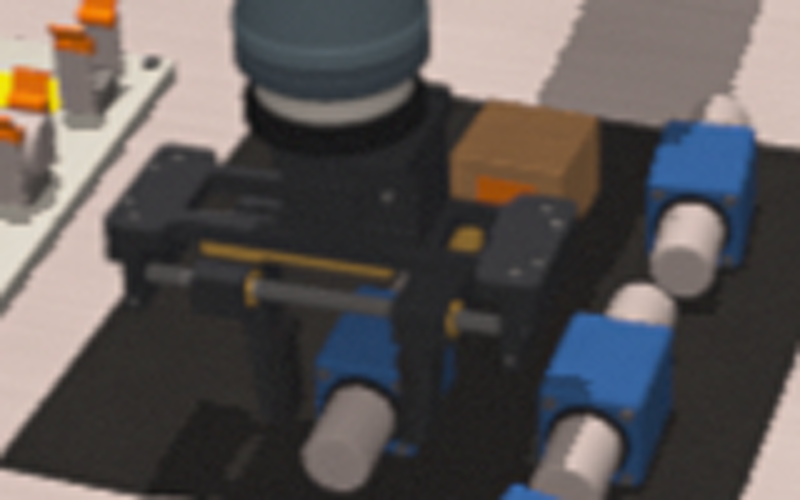

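servo_tool(dp=[[0,0,-40],[-50,-1.5,-42],[-104,-3,-38],[-104,-3,-5],[-104,-3,20],[-104,-3,20],[-104,-3,20],[-104,-3,20],[-104,-3,20],[-103,-3,6]], yaw=[0.3,0.3,0.3,0.3,0.3,0.3,0.3,0.3,0.3,0.3], hand=[0.1,0.1,0.1,0.1,0.1,0.1,-1,-1,-1,-1], newtons=12)

```text
t: 42.8
position: [0.5901, -0.0059, 0.0886]
tcp_rot: [-3.139, -0.027, 0.027]
contact_force: [-0.6, -0.4, -4.9]
opening: 0.0294
```

```bash
python3 -c "
from h import *
st()"
```

```text
t 42.8 p [ 0.5901 -0.0059  0.0886] rpy [-179.84   -1.52    1.52] F [-0.56 -0.42 -4.93] M [ 0.001  0.134 -0.023] op 0.0294
```

servo_tool(dp=[[4,0,-15],[9,0,-30],[15,0,-44],[15,0,-44],[15,0,-44],[15,0,-44],[15,0,-44],[15,0,-44],[15,0,-44],[15,0,-44]], yaw=[0,0,0,0,0,0,0,0,0,0], hand=[-1,-1,-1,-1,-1,-1,-1,-1,-1,-1], newtons=12)

```text
t: 44.05
position: [0.6038, -0.0057, 0.1328]
tcp_rot: [-3.139, -0.026, 0.026]
contact_force: [-3.1, -0.6, 2.3]
opening: 0.03
```

```bash
python3 -c "
from h import *
st();c=cam('scene');crop(c['pixels'],220,210,380,310,5,'s16.png')"
```

```text
t 44.05 p [ 0.6038 -0.0057  0.1328] rpy [-179.84   -1.49    1.52] F [-3.12 -0.59  2.32] M [0.074 0.49  0.001] op 0.03
```

View pics/s16.png

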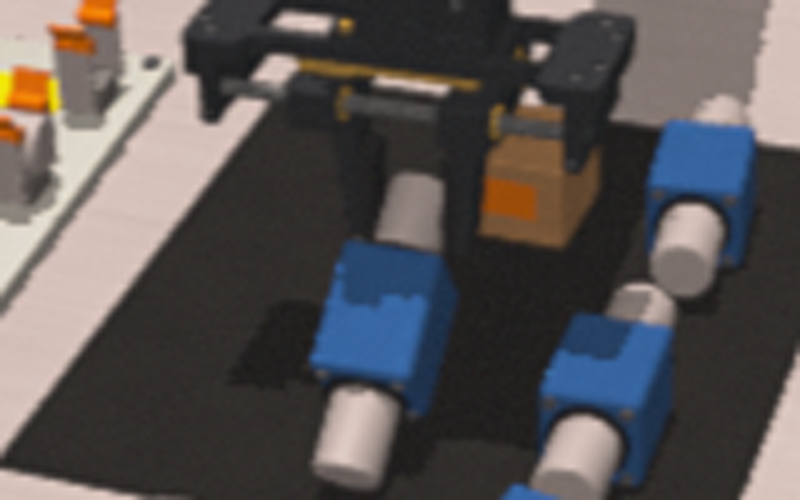

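servo_tool(dp=[[0,0,0],[-7,0,16],[-12,0,31],[-15,0,46],[-16,0,59],[-16,0,59],[-16,0,59],[-16,0,59],[-16,0,30],[-16,0,0]], yaw=[0,0,0,0,0,0,0,0,0,0], hand=[-1,-1,-1,-1,-1,-1,0.4,0.4,0.4,0.4], newtons=12)

```text
t: 45.35
position: [0.5878, -0.0061, 0.1328]
tcp_rot: [-3.139, -0.026, 0.027]
contact_force: [0.3, -0.1, 0.4]
opening: 0.0619
```

```bash
python3 -c "
from h import *
c=wcart();cv2.imwrite('pics/w16.png',c['pixels']);wcart();st()"
```

```text
px [319.  176.5] ctr [ 0.6412 -0.0049  0.046 ] size [0.0611 0.0448] yaw -0.3
px [319.  180.5] ctr [ 0.6416 -0.0049  0.046 ] size [0.0442 0.0609] yaw 3.3
t 45.45 p [ 0.59   -0.0061  0.1354] rpy [-179.83   -1.84    1.51] F [-0.41 -0.56  0.46] M [ 0.046 -0.002  0.002] op 0.0615
```

View pics/w16.png

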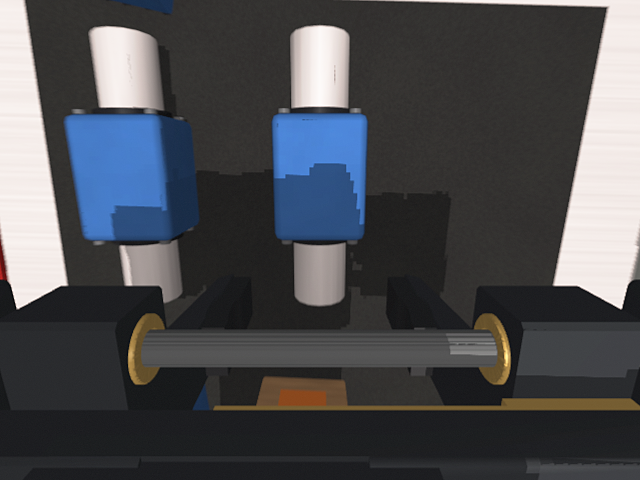

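servo_tool(dp=[[25,0,0],[48.5,0,10],[48.5,0,38],[48.5,0,64],[48.5,0,64],[48.5,0,64],[48.5,0,64],[48.5,0,64],[48.5,0,50],[48.5,0,20]], yaw=[0,0,0,0,0,0,0,0,0,0], hand=[0.4,0.4,0.4,0.4,0.4,-1,-1,-1,-1,-1], newtons=40)

```text
t: 46.7
position: [0.6373, -0.0048, 0.1164]
tcp_rot: [-3.139, -0.028, 0.026]
contact_force: [-0.4, -0.4, -4.8]
opening: 0.0459
```

servo_tool(dp=[[0,0,-30],[0,0,-60],[0,0,-60],[0,0,-60],[0,0,-60],[0,0,-60],[0,0,-60],[0,0,-60],[0,0,-60],[0,0,-60]], yaw=[0,0,0,0,0,0,0,0,0,0], hand=[-1,-1,-1,-1,-1,-1,-1,-1,-1,-1], newtons=60)

```text
t: 47.95
position: [0.6357, -0.005, 0.1764]
tcp_rot: [-3.139, -0.028, 0.026]
contact_force: [-0.5, -0.1, -4.6]
opening: 0.0453
```

```bash
python3 -c "
from h import *
st();moments();st();go(.4547,-.291,.130,92.4);go(.601,.288,.130,88.5);go(.481,.288,.130,88.5)"
```

```text
t 47.95 p [ 0.6357 -0.005   0.1764] rpy [-179.84   -1.61    1.51] F [-0.48 -0.06 -4.57] M [0.02  0.165 0.023] op 0.0453
F [ 0.04  0.17 -4.72] [0.51 0.4  0.38] M tool [ 0.021 -0.136  0.008] [0.037 0.024 0.029]
t 48.55 p [ 0.6357 -0.005   0.1764] rpy [-179.84   -1.6     1.51] F [-0.2   0.38 -5.02] M [0.021 0.102 0.021] op 0.0454
dp [-188.4  281.1   -4.7] yaw -90.9
dp [ -27.  -293.8    1.5] yaw -87.0
dp [-146.9 -297.    -1.9] yaw -87.0
```

servo_tool(dp=[[-3,-33,0],[-6,-65,0],[-9,-98,0],[-12,-131,0],[-15,-163,0],[-18,-196,0],[-21,-229,0],[-24,-261,0],[-27,-294,0],[-27,-294,0]], yaw=[-9.7,-19.4,-29,-38.7,-48.4,-58,-67.7,-77.4,-87,-87], hand=[-1,-1,-1,-1,-1,-1,-1,-1,-1,-1], newtons=60)

```text
t: 49.8
position: [0.5995, 0.2922, 0.1766]
tcp_rot: [3.115, -0.008, 1.551]
contact_force: [0.0, -0.4, -4.5]
opening: 0.0455
```

```bash
python3 -c "
from h import *
st();c=cam('wrist');cv2.imwrite('pics/w17.png',c['pixels']);c=cam('top');crop(c['pixels'],160,170,380,310,3.6,'t17.png');go(.601,.288,.030,88.5)"
```

```text
t 49.8 p [0.5995 0.2922 0.1766] rpy [178.45  -0.43  88.84] F [ 0.01 -0.36 -4.55] M [-0.175  0.018 -0.041] op 0.0455
dp [ -0.2  -2.8 101.2] yaw -0.0
```

View pics/w17.png

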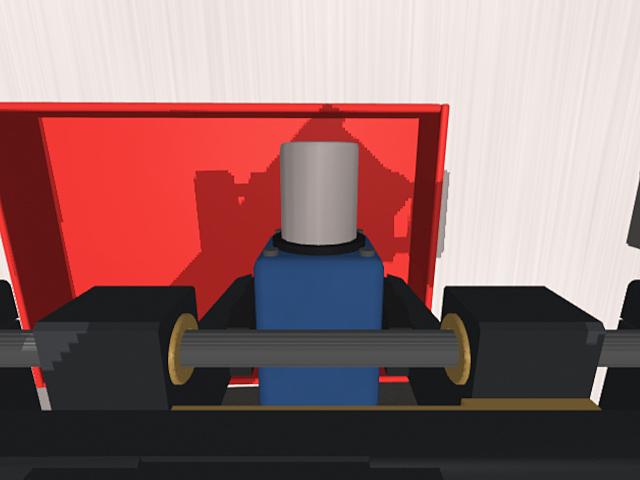

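View pics/t17.png

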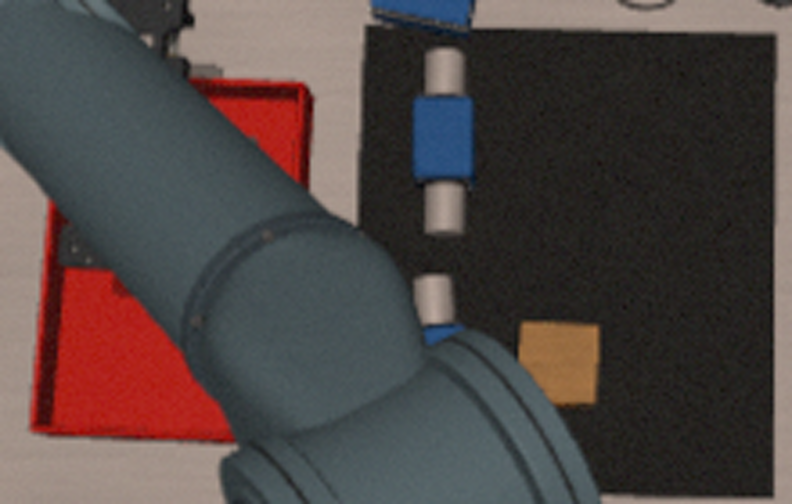

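```bash
python3 -c "
from h import *
c=cam('wrist')
print(px2w(c,(230,118),.05),px2w(c,(440,150),.05),px2w(c,(235,384),.05))
st()"
```

```text
[0.55602415 0.3700593  0.05      ] [0.67745621 0.34922614 0.05      ] [0.54347248 0.19491832 0.05      ]
t 49.95 p [0.6014 0.2868 0.1762] rpy [ 1.784e+02 -1.600e-01  8.839e+01] F [-0.19 -1.09 -5.08] M [-0.182 -0.077  0.008] op 0.0454
```

servo_tool(dp=[[-2,0,20],[-4,0,45],[-4,-1,65],[-4,-2,80],[-4,-2,92],[-4,-2,98],[-4,-2,98],[-4,-2,98],[-4,-2,98],[-4,-2,98]], yaw=[0,0,0,0,0,0,0,0,0,0], hand=[-1,-1,-1,-1,-1,-1,-1,0.3,0.3,0.3], newtons=60)

```text
t: 51.2
position: [0.6024, 0.2834, 0.0785]
tcp_rot: [3.113, -0.003, 1.543]
contact_force: [0.3, -1.1, 0.0]
opening: 0.0572
```

```bash
python3 -c "
from h import *
st();go(.52,.24,.17,40)"
```

```text
t 51.2 p [0.6024 0.2834 0.0785] rpy [178.35  -0.2   88.39] F [ 0.25 -1.09  0.  ] M [-0.026 -0.1   -0.018] op 0.0572
dp [ -45.2  -77.2 -139. ] yaw 48.4
```

servo_tool(dp=[[0,0,-50],[0,0,-95],[-20,-10,-100],[-45,-20,-100],[-70,-32,-100],[-95,-45,-100],[-120,-56,-100],[-145,-68,-95],[-170,-80,-90],[-185,-88,-85]], yaw=[0,0,10,20,30.5,41,51.5,62,72,82], hand=[0.3,0.3,0.1,0.1,0.1,0.1,0.1,0.1,0.1,0.1], newtons=12)

```text
t: 52.45
position: [0.5065, 0.0995, 0.1603]
tcp_rot: [3.141, -0.029, 0.105]
contact_force: [-0.4, 0.0, -0.7]
opening: 0.0484
```

```bash
python3 -c "
from h import *
c=cam('top');crop(c['pixels'],160,170,380,310,3.6,'t18.png');[print(o) for o in steels(c)]
cv2.imwrite('pics/w18.png',cam('wrist')['pixels']);st();axis(.464,.0923,6.2,.052,.025)"
```

```text
(array([283. , 189.5]), np.int32(107), array([0.6898, 0.0952]))
t 52.55 p [0.506  0.099  0.1599] rpy [179.89  -1.57   6.21] F [-0.52  0.29 -0.26] M [-0.024  0.049  0.01 ] op 0.0488
dp [ 7.1  2.  90.1] yaw 0.0
```

View pics/t18.png

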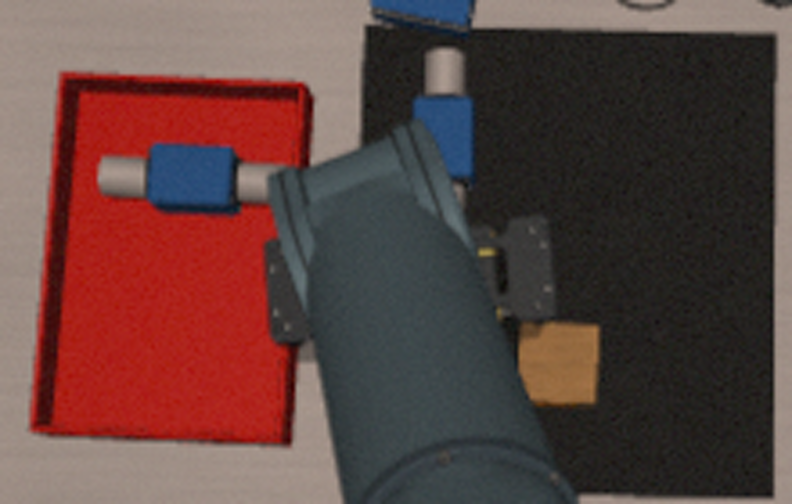

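View pics/w18.png

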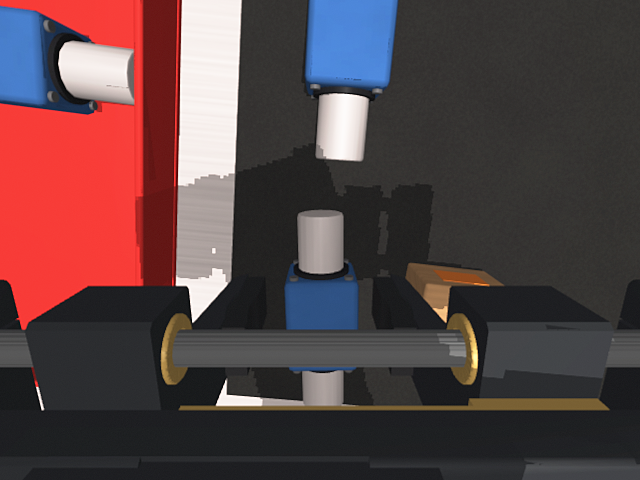

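servo_tool(dp=[[7,1,40],[7,1,75],[7,1,88.5],[7,1,88.5],[7,1,88.5],[7,1,88.5],[7,1,88.5],[6,1,74],[2,1,59],[-4,1,44]], yaw=[0,0,0,0,0,0,0,0,0,0], hand=[0.1,0.1,0.1,0.1,-1,-1,-1,-1,-1,-1], newtons=12)

```text
t: 53.8
position: [0.5026, 0.0976, 0.1168]
tcp_rot: [3.14, -0.027, 0.108]
contact_force: [-0.9, 0.2, -4.6]
opening: 0.0298
```

servo_tool(dp=[[-8,0,-16],[-8,0,-16],[-8,0,-16],[-8,0,-16],[-8,0,-16],[-8,0,-16],[-8,0,-16],[-8,0,-16],[-8,0,-16],[-8,0,-16]], yaw=[0,0,0,0,0,0,0,0,0,0], hand=[-1,-1,-1,-1,-1,-1,-1,-1,-1,-1], newtons=12)

```text
t: 55.05
position: [0.4945, 0.0968, 0.1328]
tcp_rot: [3.14, -0.028, 0.108]
contact_force: [3.1, 0.8, -0.2]
opening: 0.0295
```

```bash
python3 -c "
from h import *
st();c=cam('scene');crop(c['pixels'],280,190,440,310,5,'s19.png')"
```

```text
t 55.05 p [0.4945 0.0968 0.1328] rpy [179.9   -1.6    6.21] F [ 3.09  0.83 -0.17] M [ 0.11  -0.636 -0.022] op 0.0295
```

View pics/s19.png

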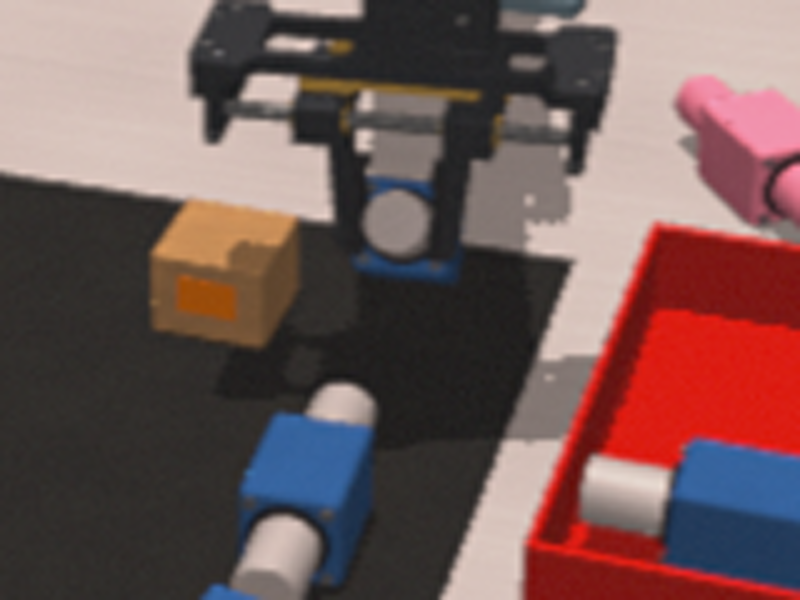

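Tilted far end up. Lower, release, go to the near end.

servo_tool(dp=[[8,0,16],[13,0,31],[16,0,46],[17,0,60],[17,0,60],[17,0,60],[17,0,60],[17,0,30],[17,0,-2],[-25,0,-4]], yaw=[0,0,0,0,0,0,0,0,0,0], hand=[-1,-1,-1,-1,-1,0.1,0.1,0.1,0.1,0.1], newtons=12)

```text
t: 56.35
position: [0.4722, 0.0948, 0.1381]
tcp_rot: [3.141, -0.034, 0.107]
contact_force: [-0.6, -0.3, -0.2]
opening: 0.0484
```

```bash
python3 -c "
from h import *
st();axis(.464,.0928,6.2,-.051,.025)"
```

```text
t 56.35 p [0.4722 0.0948 0.1381] rpy [179.97  -1.96   6.16] F [-0.63 -0.34 -0.19] M [-0.024  0.085  0.024] op 0.0484
dp [-61.7   1.1  66. ] yaw -0.0
```

servo_tool(dp=[[-35,0,0],[-62,0.5,5],[-62,0.5,35],[-62,0.5,65],[-62,0.5,65],[-62,0.5,65],[-62,0.5,65],[-62,0.5,65],[-61,0.5,50],[-57,0.5,35]], yaw=[0,0,0,0,0,0,0,0,0,0], hand=[0.1,0.1,0.1,0.1,0.1,-1,-1,-1,-1,-1], newtons=12)

```text
t: 57.6
position: [0.4165, 0.0881, 0.1016]
tcp_rot: [3.141, -0.034, 0.107]
contact_force: [1.6, 0.2, -4.2]
opening: 0.0294
```

servo_tool(dp=[[6,0,-16],[13,0,-31],[13,0,-31],[13,0,-31],[13,0,-31],[13,0,-31],[13,0,-31],[13,0,-31],[13,0,-31],[13,0,-31]], yaw=[0,0,0,0,0,0,0,0,0,0], hand=[-1,-1,-1,-1,-1,-1,-1,-1,-1,-1], newtons=12)

```text
t: 58.85
position: [0.4283, 0.0894, 0.133]
tcp_rot: [3.141, -0.033, 0.107]
contact_force: [-2.5, 0.3, -1.6]
opening: 0.0298
```

```bash
python3 -c "
from h import *
st();c=cam('scene');crop(c['pixels'],280,190,440,310,5,'s20.png')"
```

```text
t 58.85 p [0.4283 0.0894 0.133 ] rpy [179.96  -1.91   6.15] F [-2.49  0.33 -1.58] M [-0.091  0.326 -0.   ] op 0.0298
```

View pics/s20.png

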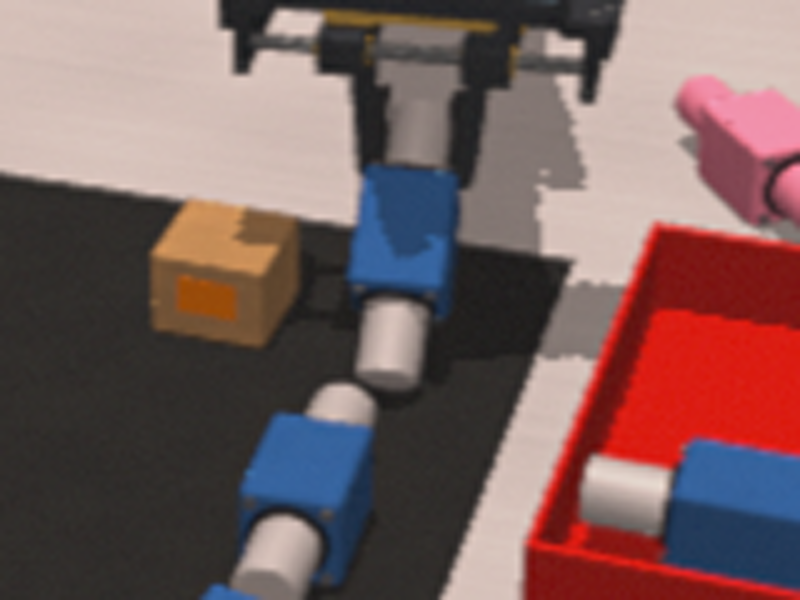

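servo_tool(dp=[[-8,0,16],[-13,0,31],[-15,0,46],[-16,0,60],[-16,0,60],[-16,0,60],[-16,0,60],[-16,0,30],[-16,0,0],[-16,0,0]], yaw=[0,0,0,0,0,0,0,0,0,0], hand=[-1,-1,-1,-1,-1,0.4,0.4,0.4,0.4,0.4], newtons=12)

```text
t: 60.15
position: [0.414, 0.0881, 0.1343]
tcp_rot: [-3.141, -0.039, 0.107]
contact_force: [0.6, -0.2, 0.6]
opening: 0.0618
```

```bash
python3 -c "
from h import *
wcart();wcart();st()"
```

```text
px [319.5 190. ] ctr [0.4616 0.0925 0.046 ] size [0.0445 0.0603] yaw 7.9
px [319.  188.5] ctr [0.4615 0.0926 0.046 ] size [0.0446 0.0603] yaw 7.9
t 60.25 p [0.4127 0.0877 0.1325] rpy [179.97  -1.98   6.14] F [-0.06  0.25  0.37] M [0.005 0.065 0.011] op 0.0612
```

servo_tool(dp=[[25,0,0],[46,0,10],[46,0,38],[46,0,62],[46,0,62],[46,0,62],[46,0,62],[46,0,62],[46,0,50],[46,0,20]], yaw=[0,0,0,0,0,0,0,0,0,0], hand=[0.4,0.4,0.4,0.4,0.4,-1,-1,-1,-1,-1], newtons=40)

```text
t: 61.5
position: [0.4579, 0.0924, 0.1142]
tcp_rot: [3.141, -0.031, 0.107]
contact_force: [-0.4, 0.5, -5.2]
opening: 0.0455
```

servo_tool(dp=[[0,0,-30],[0,0,-60],[0,0,-60],[0,0,-60],[0,0,-60],[0,0,-60],[0,0,-60],[0,0,-60],[0,0,-60],[0,0,-60]], yaw=[0,0,0,0,0,0,0,0,0,0], hand=[-1,-1,-1,-1,-1,-1,-1,-1,-1,-1], newtons=60)

```text
t: 62.75
position: [0.456, 0.0923, 0.1742]
tcp_rot: [3.141, -0.031, 0.107]
contact_force: [0.6, 0.4, -3.9]
opening: 0.0454
```

```bash
python3 -c "
from h import *
st();moments();st();go(.4540,-.291,.130,92.4);go(.484,.283,.130,88.5)"
```

```text
t 62.75 p [0.456  0.0923 0.1742] rpy [179.94  -1.8    6.16] F [ 0.58  0.42 -3.89] M [ 0.002  0.007 -0.022] op 0.0454
F [ 0.25 -0.01 -5.22] [0.33 0.29 0.45] M tool [ 0.026 -0.045 -0.004] [0.032 0.021 0.025]
t 63.35 p [0.456  0.0922 0.1741] rpy [179.94  -1.8    6.15] F [-0.11  0.47 -5.13] M [ 0.081  0.048 -0.011] op 0.0458
dp [-43.  380.8  -1.8] yaw -86.2
dp [  48.3 -186.7    0.5] yaw -82.3
```

servo_tool(dp=[[-5,42,0],[-10,85,0],[-15,127,0],[-19,169,0],[-24,212,0],[-29,254,0],[-34,297,0],[-38,339,0],[-43,381,0],[-43,381,0]], yaw=[-9.6,-19.2,-28.8,-38.4,-48,-57.5,-67,-76.7,-86.2,-86.2], hand=[-1,-1,-1,-1,-1,-1,-1,-1,-1,-1], newtons=60)

```text
t: 64.6
position: [0.4528, -0.296, 0.1728]
tcp_rot: [3.11, 0.001, 1.606]
contact_force: [1.3, 0.3, -4.3]
opening: 0.0456
```

```bash
python3 -c "
from h import *
eyes.camera('top');eyes.camera('top');c=cam('wrist');cv2.imwrite('pics/w21.png',c['pixels']);st();go(.4538,-.2915,.046,92.4)"
```

```text
t 64.75 p [ 0.454  -0.2904  0.173 ] rpy [ 1.7822e+02 -1.1000e-01  9.2330e+01] F [-0.73 -0.05 -4.47] M [-0.064 -0.017 -0.004] op 0.0454
dp [-1.3 -2.7 81.9] yaw -0.1
```

View pics/w21.png

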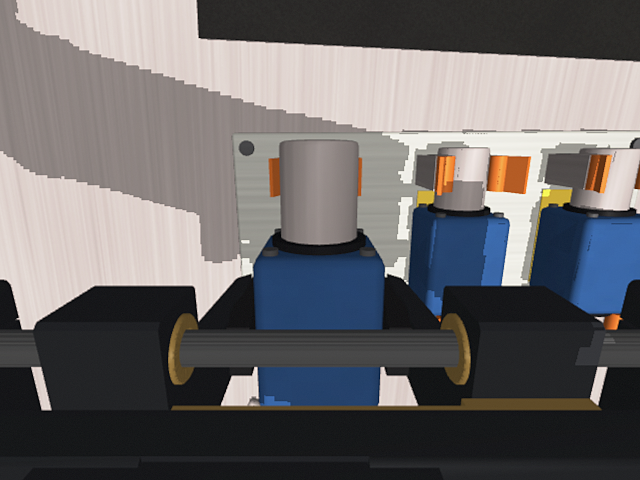

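servo_tool(dp=[[-1,-0.8,20],[-1,-1.5,42],[-1,-1.9,54],[-1,-2,57],[-1,-2.1,60],[-1,-2.2,63],[-1,-2.3,66],[-1,-2.4,69],[-1,-2.5,72],[-1,-2.6,75]], yaw=[0,0,0,0,0,0,0,0,0,0], hand=[-1,-1,-1,-1,-1,-1,-1,-1,-1,-1], newtons=60)

```text
t: 66.0
position: [0.454, -0.2915, 0.0984]
tcp_rot: [3.11, -0.001, 1.612]
contact_force: [-0.0, -1.7, -5.0]
opening: 0.0452
```

```bash
python3 -c "
from h import *
st()"
```

```text
t 66.0 p [ 0.454  -0.2915  0.0984] rpy [ 1.7818e+02 -5.0000e-02  9.2330e+01] F [-0.   -1.7  -5.05] M [-0.377  0.119  0.083] op 0.0452
```

servo_tool(dp=[[0,-0.1,2],[0,-0.2,4],[0,-0.2,6],[0,-0.3,8],[0,-0.3,10],[0,-0.3,11],[0,-0.3,12],[0,-0.3,12],[0,-0.3,12],[0,-0.3,12]], yaw=[0,0,0,0,0,0,0,0,0,0], hand=[-1,-1,-1,-1,-1,-1,-1,-1,-1,-1], newtons=60)

```text
t: 67.25
position: [0.4541, -0.2916, 0.0912]
tcp_rot: [3.112, 0.002, 1.611]
contact_force: [-19.3, 6.7, 59.2]
opening: 0.0457
```

```bash
python3 -c "
from h import *
st()"
```

```text
t 67.25 p [ 0.4541 -0.2916  0.0912] rpy [1.783e+02 1.200e-01 9.233e+01] F [-19.33   6.75  59.16] M [1.946 3.868 0.173] op 0.0457
```

servo_tool(dp=[[0,0,-3],[0,0,-3],[0,0,-3],[0,0,-40],[0,0,-85],[20,10,-95],[75,40,-95],[130,70,-95],[185,100,-95],[240,130,-95]], yaw=[0,0,0,0,0,10,20,30,40,50], hand=[0.3,0.3,0.3,0.3,0.3,0.1,0.1,0.1,0.1,0.1], newtons=12)

```text
t: 68.5
position: [0.5717, -0.0451, 0.189]
tcp_rot: [3.121, -0.021, 0.733]
contact_force: [1.2, 0.2, -0.4]
opening: 0.0484
```

```bash
python3 -c "
from h import *
c=cam('top');cv2.imwrite('pics/t22.png',c['pixels']);[print(o) for o in steels(c)];st();axis(.6378,.0937,1.8,.052,.11)
c=cam('scene');crop(c['pixels'],140,190,400,330,3,'s22.png')"
```

```text
(array([283. , 189.5]), np.int32(107), array([0.6898, 0.0952]))
(array([283. , 227.2]), np.int32(115), array([0.5856, 0.092 ]))
t 68.55 p [ 0.5753 -0.0328  0.19  ] rpy [178.97  -1.72  42.14] F [3.71 6.87 0.51] M [ 0.405 -0.264 -0.008] op 0.0485
dp [169.7 -19.   39.8] yaw 40.3
```

View pics/s22.png

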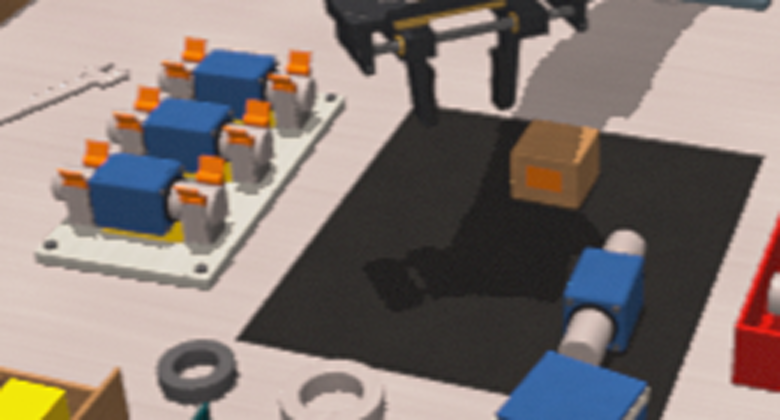

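View pics/t22.png

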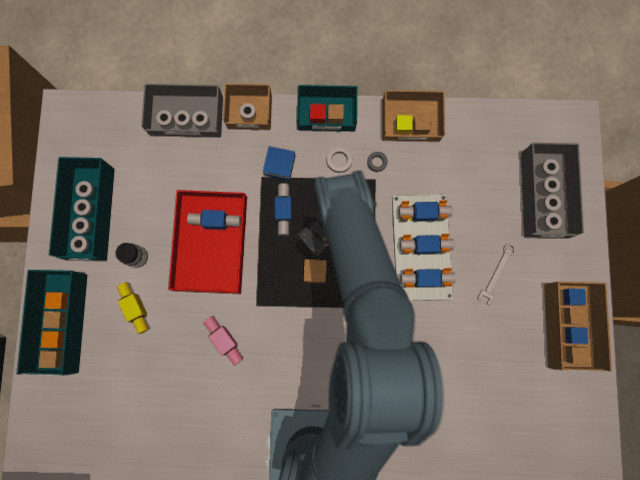

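servo_tool(dp=[[40,-5,10],[85,-10,20],[130,-14,30],[170,-19,40],[170,-19,55],[170,-18,80],[170,-18,105],[170,-18,123],[170,-18,123],[170,-18,123]], yaw=[10,20,30,40.3,40.3,40.3,40.3,40.3,40.3,40.3], hand=[0.1,0.1,0.1,0.1,0.1,0.1,0.1,0.1,0.1,0.1], newtons=12)

```text
t: 69.85
position: [0.6908, 0.0928, 0.0718]
tcp_rot: [-3.138, -0.034, 0.044]
contact_force: [0.6, 0.5, 0.6]
opening: 0.0485
```

```bash
python3 -c "
from h import *
st();axis(.6378,.0937,1.8,.052,.025);cv2.imwrite('pics/w22.png',cam('wrist')['pixels'])"
```

```text
t 69.85 p [0.6908 0.0928 0.0718] rpy [-179.79   -1.96    2.51] F [0.58 0.45 0.59] M [ 0.009  0.017 -0.038] op 0.0485
dp [-1.  -2.6  1.7] yaw 0.7
```

View pics/w22.png

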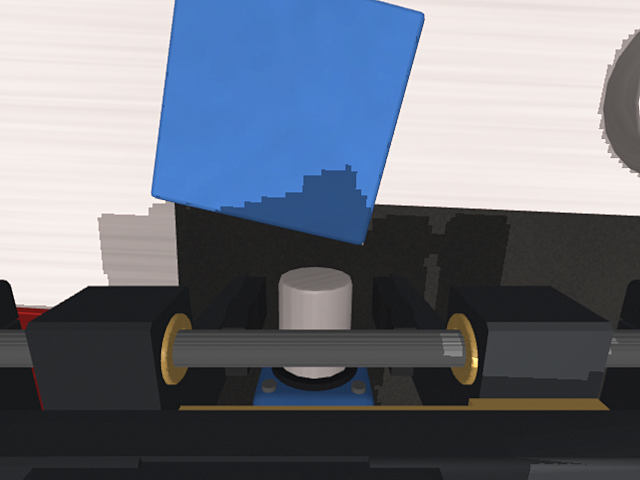

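servo_tool(dp=[[0,-1.5,0.5],[0,-1.5,0.5],[0,-1.5,0.5],[0,-1.5,0.5],[-1,-1.5,-15],[-5,-1.5,-30],[-11,-1.5,-45],[-18,-1.5,-61],[-18,-1.5,-61],[-18,-1.5,-61]], yaw=[0.7,0.7,0.7,0.7,0.7,0.7,0.7,0.7,0.7,0.7], hand=[0.1,-1,-1,-1,-1,-1,-1,-1,-1,-1], newtons=12)

```text
t: 71.15
position: [0.6724, 0.0934, 0.1336]
tcp_rot: [-3.137, -0.039, 0.031]
contact_force: [3.4, -0.1, 1.1]
opening: 0.0295
```

servo_tool(dp=[[0,0,0],[0,0,0],[0,0,0],[0,0,0],[0,0,0],[0,0,0],[0,0,0],[6,0,16],[12,0,31],[16,0,46]], yaw=[0,0,0,0,0,0,0,0,0,0], hand=[-1,-1,-1,-1,-1,-1,-1,-1,-1,-1], newtons=12)

```text
t: 72.4
position: [0.6909, 0.0942, 0.0872]
tcp_rot: [-3.137, -0.04, 0.031]
contact_force: [4.2, 1.0, 3.0]
opening: 0.03
```

```bash
python3 -c "
from h import *
st();c=cam('scene');crop(c['pixels'],280,210,440,330,5,'s23.png')"
```

```text
t 72.4 p [0.6909 0.0942 0.0872] rpy [-179.73   -2.26    1.79] F [4.19 0.99 3.  ] M [ 0.022 -0.86  -0.003] op 0.03
```

View pics/s23.png

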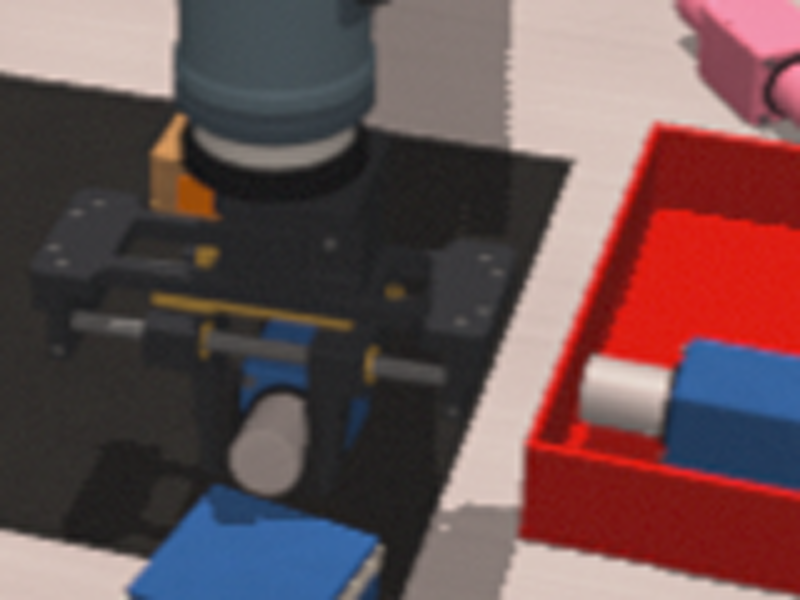

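servo_tool(dp=[[0,0,15],[0,0,15],[0,0,15],[0,0,-20],[0,0,-52],[-50,-1,-54],[-104,-1,-50],[-104,-1,-20],[-104,-1,14],[-104,-1,14]], yaw=[0,0,0,0,0,0,0,0,0,0], hand=[-1,0.1,0.1,0.1,0.1,0.1,0.1,0.1,0.1,0.1], newtons=12)

```text
t: 73.7
position: [0.5865, 0.092, 0.0663]
tcp_rot: [-3.137, -0.036, 0.032]
contact_force: [-0.6, 0.5, 0.3]
opening: 0.0482
```

servo_tool(dp=[[0,0,0],[0,0,0],[0,0,0],[1,0,-15],[4,0,-30],[9,0,-45],[15,0,-60],[15,0,-60],[15,0,-60],[15,0,-60]], yaw=[0,0,0,0,0,0,0,0,0,0], hand=[-1,-1,-1,-1,-1,-1,-1,-1,-1,-1], newtons=12)

```text
t: 74.95
position: [0.5974, 0.0921, 0.1262]
tcp_rot: [-3.138, -0.032, 0.032]
contact_force: [-4.2, 0.5, 3.9]
opening: 0.0277
```

```bash
python3 -c "
from h import *
st();c=cam('scene');crop(c['pixels'],280,210,440,330,5,'s24.png')"
```

```text
t 74.95 p [0.5974 0.0921 0.1262] rpy [-179.79   -1.84    1.84] F [-4.17  0.51  3.9 ] M [-0.09   1.112 -0.004] op 0.0277
```

View pics/s24.png

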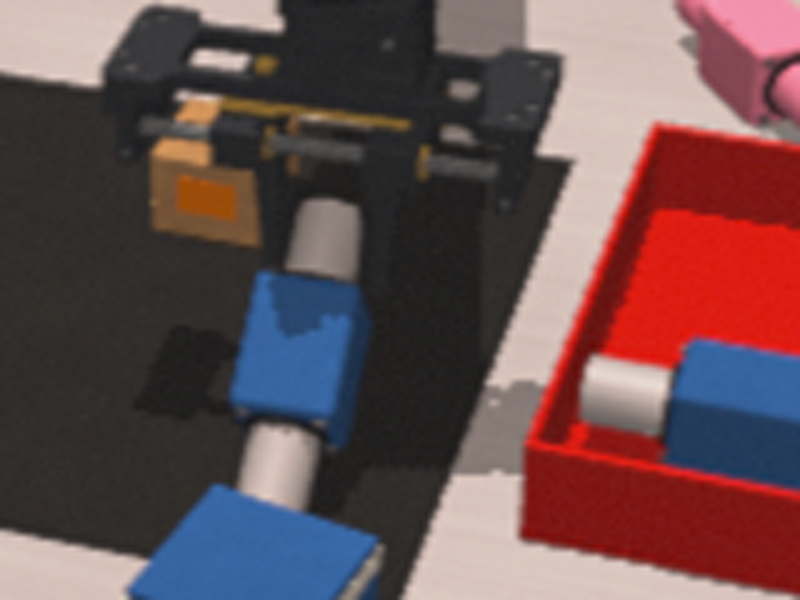

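servo_tool(dp=[[0,0,0],[0,0,0],[0,0,0],[0,0,0],[0,0,0],[-7,0,16],[-12,0,31],[-15,0,45],[-16,0,56],[-16,0,56]], yaw=[0,0,0,0,0,0,0,0,0,0], hand=[-1,-1,-1,-1,-1,-1,-1,-1,-1,-1], newtons=12)

```text
t: 76.25
position: [0.5829, 0.0919, 0.0688]
tcp_rot: [-3.138, -0.031, 0.032]
contact_force: [-2.8, -0.5, 0.3]
opening: 0.0287
```

servo_tool(dp=[[0,0,0],[0,0,0],[0,0,0],[0,0,-30],[0,0,-64],[0,0,-64],[0,0,-64],[0,0,-64],[0,0,-64],[0,0,-64]], yaw=[0,0,0,0,0,0,0,0,0,0], hand=[0.4,0.4,0.4,0.4,0.4,0.4,0.4,0.4,0.4,0.4], newtons=12)

```text
t: 77.5
position: [0.5807, 0.0916, 0.1322]
tcp_rot: [-3.138, -0.03, 0.032]
contact_force: [-0.5, 0.8, -0.7]
opening: 0.0616
```

```bash
python3 -c "
from h import *
c=wcart();cv2.imwrite('pics/w25.png',c['pixels']);wcart();st()"
```

```text
px [319.  161.5] ctr [0.6416 0.0933 0.046 ] size [0.0443 0.0607] yaw 3.7
px [319.  161.5] ctr [0.6417 0.0934 0.046 ] size [0.0608 0.0443] yaw 0.1
t 77.6 p [0.5809 0.0916 0.1325] rpy [-179.8    -1.76    1.85] F [ 0.28 -0.24  0.28] M [ 0.024 -0.009  0.061] op 0.0614
```

View pics/w25.png

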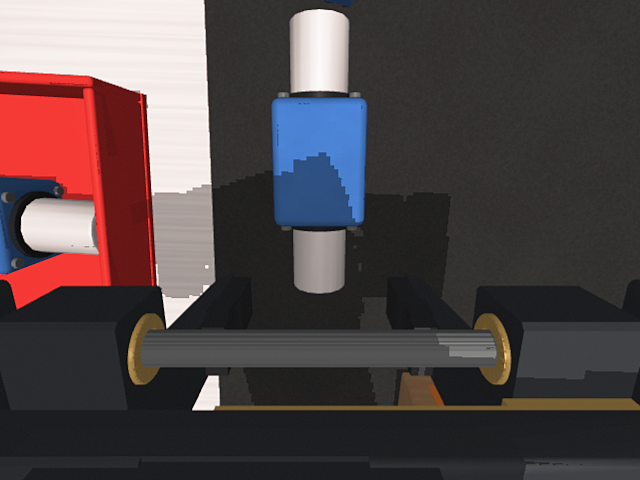

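servo_tool(dp=[[25,0,0],[57.5,0,5],[57.5,0,35],[57.5,0,61],[57.5,0,61],[57.5,0,61],[57.5,0,61],[57.5,0,61],[57.5,0,50],[57.5,0,20]], yaw=[0,0,0,0,0,0,0,0,0,0], hand=[0.4,0.4,0.4,0.4,0.4,-1,-1,-1,-1,-1], newtons=40)

```text
t: 78.85
position: [0.6368, 0.0931, 0.1131]
tcp_rot: [-3.139, -0.026, 0.032]
contact_force: [0.0, -0.5, -3.4]
opening: 0.0456
```

servo_tool(dp=[[0,0,-30],[0,0,-60],[0,0,-60],[0,0,-60],[0,0,-60],[0,0,-60],[0,0,-60],[0,0,-60],[0,0,-60],[0,0,-60]], yaw=[0,0,0,0,0,0,0,0,0,0], hand=[-1,-1,-1,-1,-1,-1,-1,-1,-1,-1], newtons=60)

```text
t: 80.1
position: [0.6353, 0.0929, 0.1731]
tcp_rot: [-3.139, -0.026, 0.032]
contact_force: [-0.2, -0.2, -4.9]
opening: 0.0456
```

```bash
python3 -c "
from h import *
st();moments();st();go(.484,.282,.130,88.5)"
```

```text
t 80.1 p [0.6353 0.0929 0.1731] rpy [-179.85   -1.47    1.85] F [-0.21 -0.2  -4.91] M [-0.016  0.143  0.061] op 0.0456
F [-0.02  0.15 -4.79] [0.44 0.42 0.42] M tool [ 0.009 -0.13  -0.016] [0.024 0.034 0.033]
t 80.7 p [0.6353 0.0929 0.1731] rpy [-179.85   -1.47    1.86] F [-0.57  0.61 -4.5 ] M [0.003 0.215 0.019] op 0.0454
dp [-145.  -193.9   -5.1] yaw -86.6
```

servo_tool(dp=[[-16,-22,0],[-32,-43,0],[-48,-65,0],[-64,-86,0],[-81,-108,0],[-97,-129,0],[-113,-151,0],[-129,-172,0],[-145,-194,0],[-145,-194,0]], yaw=[-9.6,-19.2,-28.9,-38.5,-48,-57.7,-67.4,-77,-86.6,-86.6], hand=[-1,-1,-1,-1,-1,-1,-1,-1,-1,-1], newtons=60)

```text
t: 81.95
position: [0.4826, 0.2844, 0.1701]
tcp_rot: [3.117, -0.006, 1.549]
contact_force: [1.1, 0.0, -5.4]
opening: 0.0455
```

```bash
python3 -c "
from h import *
c=cam('wrist');cv2.imwrite('pics/w26.png',c['pixels']);eyes.camera('top');st();go(.484,.281,.033,88.5)"
```

```text
t 82.05 p [0.4846 0.2818 0.17  ] rpy [178.51  -0.22  88.38] F [ 0.78 -0.92 -3.94] M [-0.259 -0.121 -0.036] op 0.0455
dp [-1.2 -2.9 91.9] yaw -0.1
```

View pics/w26.png

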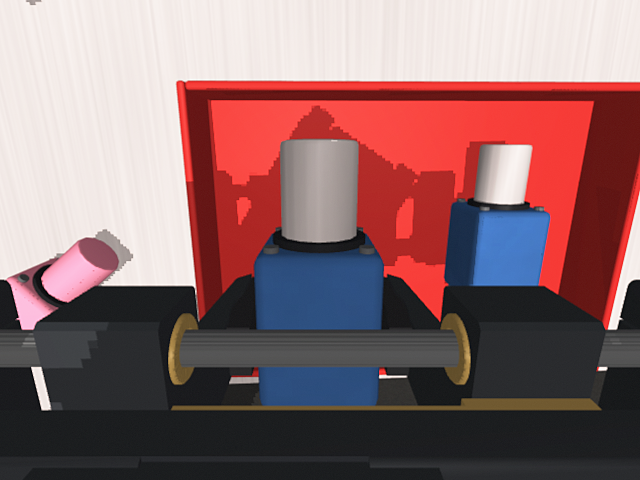

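servo_tool(dp=[[-2,-0.5,20],[-2,-1,45],[-2,-1.5,65],[-2,-2,80],[-2,-2,88],[-2,-2,92],[-2,-2,92],[-2,-2,92],[-2,-2,92],[-2,-2,92]], yaw=[0,0,0,0,0,0,0,0,0,0], hand=[-1,-1,-1,-1,-1,-1,-1,0.3,0.3,0.3], newtons=60)

```text
t: 83.3
position: [0.4853, 0.2805, 0.0782]
tcp_rot: [3.115, -0.005, 1.543]
contact_force: [-0.7, -0.1, 0.3]
opening: 0.0572
```

servo_tool(dp=[[0,0,-40],[0,0,-90],[0,0,-130],[-40,0,-160],[-90,0,-160],[-140,0,-160],[-190,0,-160],[-240,0,-160],[-290,0,-160],[-290,0,-160]], yaw=[0,0,0,0,0,0,0,0,0,0], hand=[0.3,0.3,0.3,0.3,0.3,0.3,0.3,0.3,0.3,0.3], newtons=12)

```text
t: 84.55
position: [0.4726, -0.0142, 0.2366]
tcp_rot: [3.115, -0.003, 1.535]
contact_force: [-0.5, 0.7, -1.1]
opening: 0.0571
```

```bash
python3 -c "
from h import *
st();c=cam('top');cv2.imwrite('pics/t27.png',c['pixels']);c=cam('scene');cv2.imwrite('pics/s27.png',c['pixels']);crop(c['pixels'],140,190,270,290,6,'s27r.png')"
```

```text
t 84.55 p [ 0.4726 -0.0142  0.2366] rpy [ 1.785e+02 -1.600e-01  8.797e+01] F [-0.51  0.69 -1.11] M [-0.027 -0.073  0.015] op 0.0571
```

View pics/t27.png

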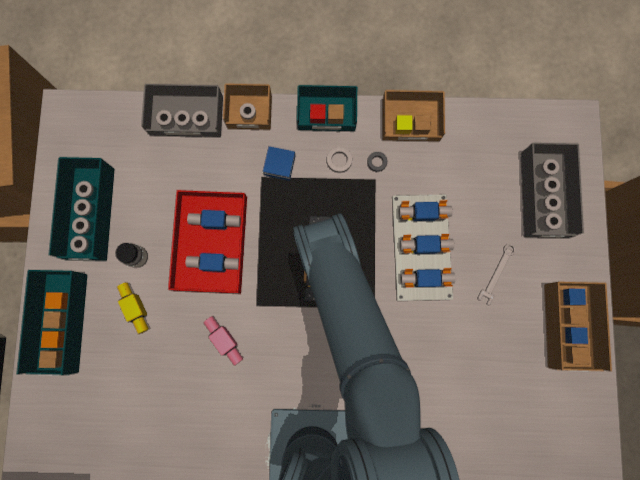

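View pics/s27.png

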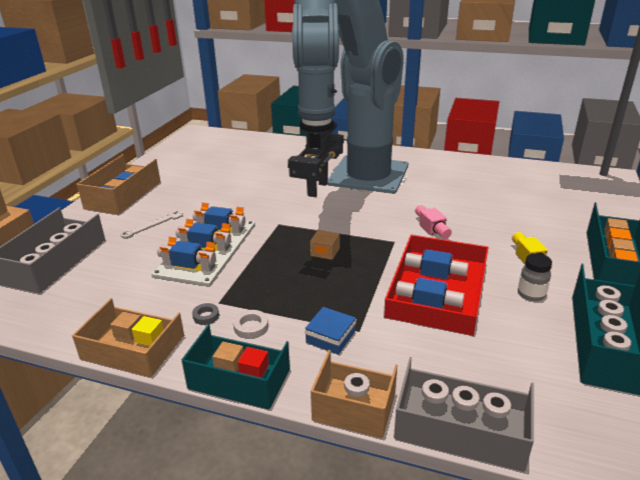

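View pics/s27r.png

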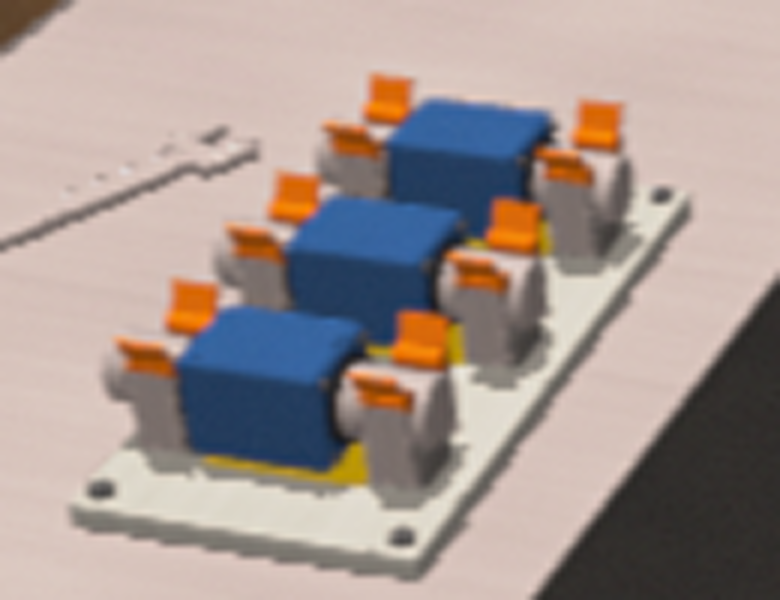

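```bash
python3 -c "
from plant import close_job
print(close_job())"
```

```text
the job is handed in; nothing more can be done
None
```

I tested all five cartridges and handed the job in at about 85 s. Three are sound and pressed into the clip rack; two rattle and lie flat in the red bin.

**How I tested them:** I lifted each cartridge by one round end and then by the other, with the opposite end down about 25–35° for 1 s. One hold was slightly shorter: the first tilt of the mat's far-right cartridge lasted about 1 s. I then gripped each at the middle, lifted it level and averaged the moment across it. I took that reading once, after the second tilt, rather than after each one.

| Cartridge (place on mat) | Moment (N m) | Verdict | Where it went |
|---|---|---|---|
| Far right | −0.01 | sound | rack |
| Near right | −0.03 | sound | rack |
| Near left | −0.045 | sound | rack |
| Far middle | −0.136 | rattler | bin |
| Far left | −0.130 | rattler | bin |

A core at one end should add about 0.10. The small offsets on the sound ones fit the slight tilt of the tool and a grip a few millimetres off centre.

**Last checks:**
- **Seating:** all three rack cartridges bottomed at the same tool height (90.6 to 91.2 mm) under 26 to 59 N, and the pictures show the clips over both ends and the housings level. I judged level from the pictures only.
- **Bin and bystanders:** the two rattlers lie side by side in the bin, and the other things on the bench look unmoved.
- **Deviation:** the third rack press reached 59 N, more than needed but below the 120 N wrist limit. The tool was also tilted 1–2°, so the rack cartridges may be turned that much about their own axis.

No check failed.

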